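Hang the tip pail from the bench rail

TASK

First take the steel S-hook out of its blue holder and hang it on the bench rail between the two posts. Then stand the tipped-over orange pail upright on the worktop and let go of it, and only then take it again by its wire handle and hang the middle of the handle in the lower curl of the S-hook, so that the pail hangs level and still. Leave the tip box and the timer where they are.

Things in the scene. Friction and masses are not known exactly. Their poses are not given: they have to be found in the camera images.
- rail_mid (a point): Middle of a fixed level steel rail, 12 mm round; point on its axis, 350 mm above the worktop. y runs along the bar, x away from the robot, z up. Upright posts 16 mm thick, 362 mm tall, feet 56 mm across, at y = -150 and +150 mm. Place and yaw (up to 0.15 rad) vary.
- hook_mid (a point): Loose steel S-hook, flat bar 4 mm thick, 20 mm wide (along own y), 176 mm tall, 90 g; starts upright in the holder. Point: middle of its straight shank, 88 mm above its bottom. z up the shank, x to the side of the upper curl. Grip the shank across y. With the hook's x along the rail's x, the upper tip goes behind the bar and the lower curl faces the robot.
- hook_bend (a point): Where the rail's axis lies inside the upper curl when the hook hangs: x=+16, z=+78 mm from hook_mid, 6 mm below the curl's inner top. Axes as hook_mid. The curl is a half circle of 14 mm inner radius centred at x=+16, z=+70 from hook_mid, open downward; its tip ends at x=+32, z=+62.
- hook_seat (a point): Where the axis of the pail's handle bar lies inside the lower curl when the pail hangs: x=-20, z=-80 mm from hook_mid, 4 mm above the inner bottom. Axes as hook_mid. The curl is a half circle of 18 mm inner radius (mouth 36 mm) centred at x=-20, z=-66 from hook_mid, open upward; its tip ends at x=-40, z=-52.
- hook: The S-hook as a whole; origin at the bottom of its lower curl: x=-20, z=-88 mm from hook_mid, same axes. Hung on the rail it swings freely and comes to lean 10 to 20 degrees, its lower end away from the robot.
- holder: Fixed blue block 90 x 62 x 40 mm; origin under its centre, x the long side, z up. A pocket 45 x 23 mm, 30 mm deep, in its top holds the hook's lower curl, and a 16 mm wide back rest at x=+29 mm, 78 mm tall, backs the shank; the hook's x lies along the holder's x within 0.1 rad. The hook comes out straight up. Place and yaw vary.
- pail_mid (a point): Orange open bench pail with a black weighted foot, loose; starts lying on its side, mouth away from the robot. Point: middle of the body, 42 mm above the foot's underside. z from foot to mouth (level at the start), y across the narrow side. Body 80 (x) by 54 (y) by 85 mm (z); the y sides are smooth up to 66 mm, with bosses and handle legs above that (66 mm over all).
- pail: The pail as a whole, about 0.22 kg; origin under the centre of its foot, axes as pail_mid. Its centre of mass is low: let go on the lower edge of its foot, leaning less than about 50 degrees from upright, it settles upright by itself.
- bail_mid (a point): Middle of the top bar of the pail's rigid wire handle (8 mm round steel): on the bar's axis, 140 mm above the pail's underside. Axes as pail_mid; the bar runs along y. Straight legs at y = -29 and +29 mm rise from the rim (85 mm) to 132 mm: grip both together from outside, 66 mm over all; the 50 mm between them stays free for the hook.
- tip_box: Bystander: open box of yellow pipette tips, 93 x 93 x 49 mm, loose; origin under its centre. Leave it where it is.
- timer: Bystander: white kitchen timer, 45 x 75 x 63 mm, loose; origin under its centre. Leave it where it is.

How it is judged:
By the outcome, as a careful person would: the job done as asked, in the order asked, and still so for the second after the job is handed in, with the robot touching nothing.
It also fails if it takes over 72 s, if anything falls off the work surface, if the arm or the gripper's body presses on something with over 40 N, if the wrist force passes 120 N, or if a joint passes its speed limit or range.

ROBOT

A 6-joint arm with a two-finger parallel gripper is mounted at the origin on a cart in front of the work surface, level with it; the furniture and walls round the work are solid. World frame = base frame: x ahead of the robot, y to its left, z up, the work surface at z = 0. Lengths are in mm, angles in degrees, forces in N, time in s.
With the tool pointing down it reaches from about 350 to 850 mm from the base axis. Payload 8.1 kg.
Tool frame: the origin (TCP) lies on the centre line of the jaws, within the pads' length; the fingertips stand 8 mm ahead of it and the grasp point (between the pads) lies 11 mm behind it; x points along the fingers, z is the direction in which the jaws open and shut, and the axes are right-handed (so a half turn about x gives the same grasp; the last joint's range is limited). The gripper opens to 85 mm and grips with 20 to 120 N. Pads are 22 mm wide; open, the fingers measure 114 mm over their backs; the gripper's body (76 mm by 85 mm) begins 54 mm behind the grasp point. The pads swing forward as they close: fully open they stand 13 mm farther back than shut.
Start: joints at [-74.966, 7.471, 85.268, -0, 87.261, -4.893], TCP at [204.518, -564.072, 239.292] pointing down, gripper open.
Joint ranges: [-169.43, 169.43], [-51.17, 129.36], [1.28, 143.12], [-76.62, 256.62], [0, 156.53], [-152.29, 152.29]. Speed limits (degrees/s): [136.94, 136.94, 159.86, 180, 180, 180].

INTERFACE

Orientations are given as [roll, pitch, yaw] about the fixed x, y, z axes, in that order (R = Rz(yaw) Ry(pitch) Rx(roll)).
In Python, from bench import r, vision, order gives the robot as it stands. The module is installed in compiled form; this text tells all that it offers.
- The arm moves only by the shell command python3 -m jog 'ROWS' [FORCE]. ROWS is JSON, a list of rows, each a list of 3 entries, a list of its own where there are three numbers: the shift along the world's x, y, z in m, then the turn, a rotation vector about the world's x, y, z in rad, then the opening, from -1 (shut) to 1 (fully open). A call has 1 to 5 rows; each row is the pose to reach, as a shift and turn from the pose commanded when the call began; what a row does not reach only later rows make up. A row lasts 1/12 s, in which the tool goes at most 41.7 mm and 7.16 degrees, less where a joint would pass 70% of its speed; a pose out of reach is approached as far as the arm can. A call with a gripper value outside its range is refused whole. The fingers move at their own pace and stop on an object; FORCE is the grip in N (left out, the last holds). Time passes only in rows, so rows that repeat a pose let the fingers close. It gives the time, the measured TCP pose, the force and the opening at its end, in the units of the state.
- r.sense(): the state, without advancing time (a new reading comes with each control period).
- vision.snapshot(name): name is "side" or "top"; returns the picture (400x640x3 uint8, red, green, blue); there is no depth.
- vision.camera_model(name): a dict with "fov_y" (degrees; the focal length in pixels is half the picture's height over the tangent of half this angle, whatever the lens; pixels are square), "cx", "cy" (the principal point, pixels), "world_to_cam" (4x4, takes a point from world to camera coordinates). Camera axes: x right, y down, z forward; pixel columns grow to the right and rows downward; lengths in mm; the calibration is good to about 2 mm. A picture is of the moment at which its call begins. camera_model takes no time and is no camera call.
- order.hand_in(): hands the job in, once; it reports no verdict.
The state is a dict: "time": time; "joint_pos": joint angles; "qd": joint speeds; "joint_efforts": joint torques, N m; "tool_pos": TCP position; "tcp_rot": TCP orientation; "ft_force": force on the tool from outside, world axes, zero at the start; "wrist_torque": the same for the moment, N m; "finger_gap": finger opening in mm.
Only numpy, scipy, OpenCV 4.12 (cv2) and the standard library are available. Lean on these libraries where they do the work, as an engineer would, in place of code of your own. Each camera call takes 0.05 s, during which the arm holds its last target.

## Working session

There is one attempt and no reset: what is moved stays moved. The work goes in short steps, Python scripts to look and compute and a shell command to move; the robot and the scene stay as the last step left them, time stands still between calls to the robot, and variables do not carry over. Pictures are saved under pics/ and viewed, and the job is handed in when it is done.

```bash
mkdir -p pics; ls; python3 - <<'E'
from bench import r, vision
import cv2, numpy as np
for n in ("side","top"):
    im=vision.snapshot(n); cv2.imwrite(f"pics/{n}0.png",im[:,:,::-1])
    m=vision.camera_model(n); print(n,m["fov_y"],m["cx"],m["cy"]); print(np.round(m["world_to_cam"],3).tolist()); print({k:v for k,v in m.items() if k not in("fov_y","cx","cy","world_to_cam")})
print(r.sense())
E
```

```text
pics
side 47.70389407435988 319.52187986962457 191.38183827397887
[[0.962, -0.274, 0.013, -489.743], [-0.142, -0.538, -0.831, 236.886], [0.235, 0.797, -0.557, 1373.887], [0.0, 0.0, 0.0, 1.0]]
{}
top 55.46944221981954 328.5375129633506 199.6837357472662
[[-0.003, -1.0, -0.003, -26.0], [-0.997, 0.003, -0.08, 549.962], [0.08, 0.002, -0.997, 1403.164], [0.0, 0.0, 0.0, 1.0]]
{}
{'time': 0.1, 'joint_pos': array([-7.49670318e+01,  7.51182008e+00,  8.53245097e+01,  1.48187969e-03,
        8.72611006e+01, -4.89172179e+00]), 'qd': array([ 0.0604832 , -0.06162726, -0.16237625, -0.04378906, -0.00196643,
        0.05902866]), 'joint_efforts': array([ 8.21467329e-04, -5.70952678e+01, -5.01941335e+01, -1.73095332e-04,
        8.12761893e-03, -5.42389301e-06]), 'tool_pos': array([ 204.38639713, -563.59527175,  238.32439546]), 'tcp_rot': array([174.2379647 ,  89.9025584 , 104.16258265]), 'ft_force': array([ 0.04658826, -0.45733872,  0.12973895]), 'wrist_torque': array([-0.04922576,  0.03268681, -0.00024115]), 'finger_gap': 85.23950270589619}
```

View pics/side0.png

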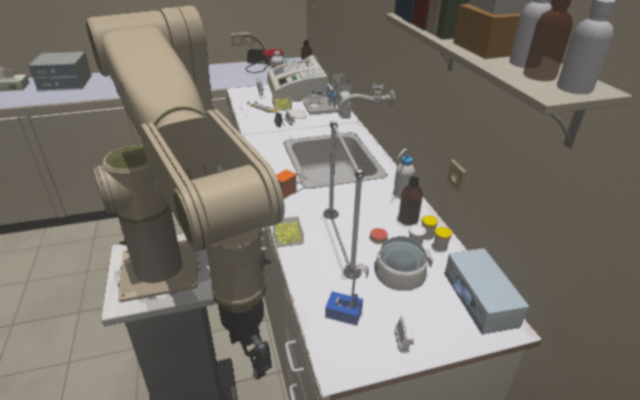

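View pics/top0.png

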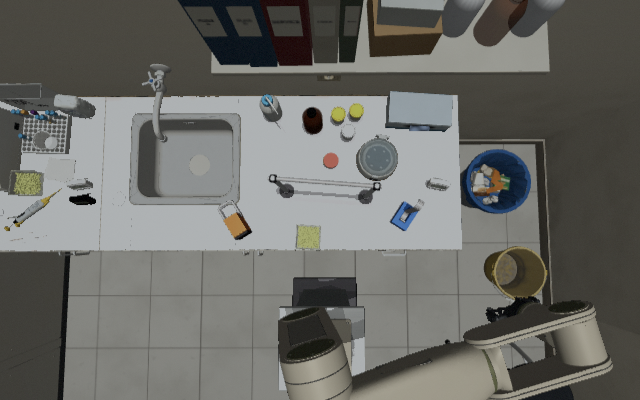

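```bash
cat > h.py <<'E'
import numpy as np, cv2
from bench import r, vision, order
from scipy.spatial.transform import Rotation as Ro
C={}
for n in ("side","top"):
    m=vision.camera_model(n); T=np.array(m["world_to_cam"]); f=200/np.tan(np.radians(m["fov_y"]/2))
    C[n]=(f,m["cx"],m["cy"],T[:3,:3],T[:3,3])
def proj(n,p):
    f,cx,cy,R,t=C[n]; q=R@np.asarray(p,float)+t; return np.array([f*q[0]/q[2]+cx,f*q[1]/q[2]+cy])
def ray(n,uv):
    f,cx,cy,R,t=C[n]; d=R.T@np.array([(uv[0]-cx)/f,(uv[1]-cy)/f,1]); return -R.T@t,d/np.linalg.norm(d)
def onz(n,uv,z):
    o,d=ray(n,uv); return o+d*(z-o[2])/d[2]
def tri(us,ut):
    (a,d),(b,e)=ray("side",us),ray("top",ut)
    s=np.linalg.lstsq(np.c_[d,-e],b-a,rcond=None)[0]; p,q=a+s[0]*d,b+s[1]*e
    return (p+q)/2,np.linalg.norm(p-q)
def snap(n,name,box=None,k=4,save=True):
    im=vision.snapshot(n)[:,:,::-1].copy(); np.save(f"pics/{name}.npy",im)
    return crop(im,name,box,k)
def crop(im,name,box,k):
    if box:
        x0,y0,x1,y1=box; c=cv2.resize(im[y0:y1,x0:x1],None,fx=k,fy=k,interpolation=cv2.INTER_CUBIC)
    else: c=im
    cv2.imwrite(f"pics/{name}.png",c); return im
E
python3 - <<'E'
from h import *
s=cv2.imread("pics/side0.png");t=cv2.imread("pics/top0.png")
crop(t,"t0a",(200,160,460,260),3);crop(s,"s0a",(260,110,440,340),3)
crop(s,"s0b",(260,160,320,250),6);crop(t,"t0b",(380,165,460,240),8)
crop(t,"t0c",(200,190,270,250),8)
print(proj("top",[0,0,0]),proj("side",[204,-563,238]),proj("top",[204,-563,238]))
E
```

```text
[321.4891053  348.77287551] [246.31847412 359.87843488] [501.10247902 304.60352359]
```

View pics/t0a.png

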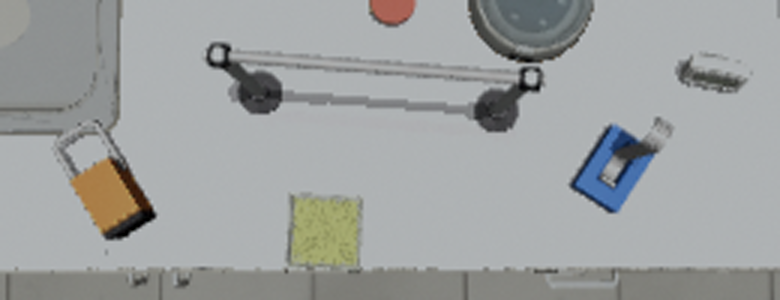

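View pics/s0a.png

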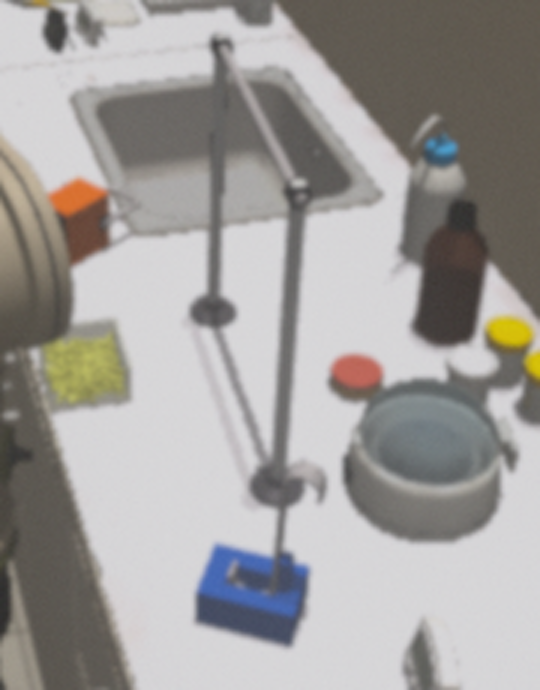

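View pics/t0b.png

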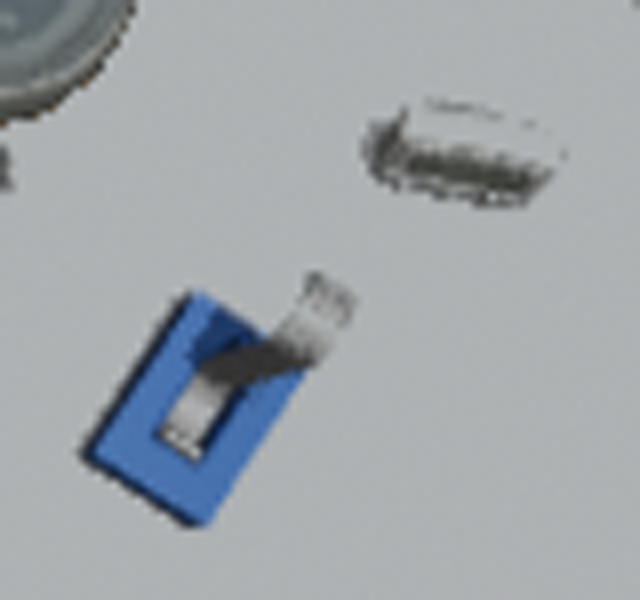

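View pics/t0c.png

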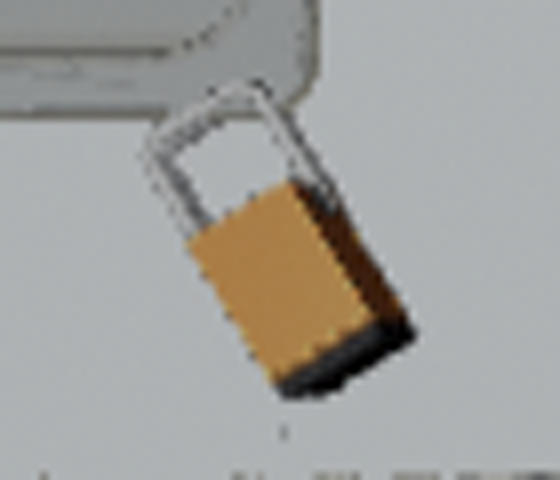

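```bash
cat >> h.py <<'E'
def unc(U,box0,k): return (np.array(U)+.5)/k-.5+np.array(box0)
E
python3 - <<'E'
from h import *
S=lambda *U:unc(U,(260,110),3); T=lambda *U:unc(U,(200,160),3)
L=tri(S(222,45),T(219,53)); R=tri(S(298,190),T(530,77)); print(L,R,np.linalg.norm(L[0]-R[0]))
fl=tri(S(213,311),T(261,93)); fr=tri(S(275,487),T(496,110)); print(fl,fr,np.linalg.norm(fl[0]-fr[0]))
# holder top outlines by colour
t=cv2.imread("pics/top0.png"); s=cv2.imread("pics/side0.png")
for n,im in(("top",t),("side",s)):
    h=cv2.cvtColor(im,cv2.COLOR_BGR2HSV)
    for nm,lo,hi in (("blue",(100,120,50),(130,255,255)),("or",(3,120,60),(20,255,255))):
        m=cv2.inRange(h,lo,hi); 
        cs,_=cv2.findContours(m,cv2.RETR_EXTERNAL,cv2.CHAIN_APPROX_NONE)
        for c in cs:
            if cv2.contourArea(c)>60: print(n,nm,cv2.boundingRect(c),cv2.minAreaRect(c),cv2.contourArea(c))
E
```

```text
(array([588.88332011, 132.81487898, 350.85914549]), np.float64(0.28703619793548085)) (array([ 564.10343672, -166.33962749,  353.89179137]), np.float64(0.39866828774942203)) 300.19436753952976
(array([586.96713918, 130.85444258,   5.56375984]), np.float64(1.8155873274912715)) (array([ 563.03477081, -166.21998711,    2.00253365]), np.float64(1.4845739944660383)) 298.05814426199674
top blue (391, 202, 27, 28) ((403.9999694824219, 216.0), (17.19570541381836, 24.40680503845215), 33.6900634765625) 260.5
top blue (466, 150, 65, 63) ((498.0, 181.0), (62.0, 64.0), 90.0) 3147.5
top or (224, 213, 26, 25) ((236.22471618652344, 223.85955810546875), (20.775959014892578, 18.337963104248047), 57.9946174621582) 308.0
top or (477, 169, 26, 27) ((492.53839111328125, 185.69229125976562), (17.75040626525879, 30.508512496948242), 33.690067291259766) 173.0
top or (324, 154, 14, 14) ((330.5, 160.5), (13.0, 13.0), 90.0) 135.0
side blue (327, 293, 33, 22) ((343.9706115722656, 303.6176452636719), (32.25723648071289, 16.73495864868164), 14.03624439239502) 249.0
side or (372, 229, 14, 10) ((378.6176452636719, 233.5294189453125), (13.581995010375977, 8.48874568939209), 14.03624439239502) 85.5
side or (277, 170, 18, 13) ((285.5, 175.5), (10.28591251373291, 16.546903610229492), 63.43495178222656) 129.5
side or (462, 5, 57, 15) ((489.268310546875, 13.585355758666992), (56.868621826171875, 8.718255043029785), 11.53462028503418) 99.5
```

```bash
python3 - <<'E'
from h import *
t=cv2.imread("pics/top0.png"); s=cv2.imread("pics/side0.png")
for U in ((95,447),(205,288),(308,375),(210,522)): print(onz("top",unc(U,(380,165),8),40))
crop(s,"s0d",(320,255,375,325),10)
print("cams",[-C[n][3].T@C[n][4] for n in C])
E
```

```text
[ 470.97864306 -259.18653386   40.        ]
[ 544.17633704 -311.18907316   40.        ]
[ 503.79477756 -357.858224     40.        ]
[ 436.4061541 -311.4017064   40.       ]
cams [array([  181.90398314, -1101.75332965,   967.77010465]), array([ 436.33465043,  -31.38139667, 1442.43866741])]
```

View pics/s0d.png

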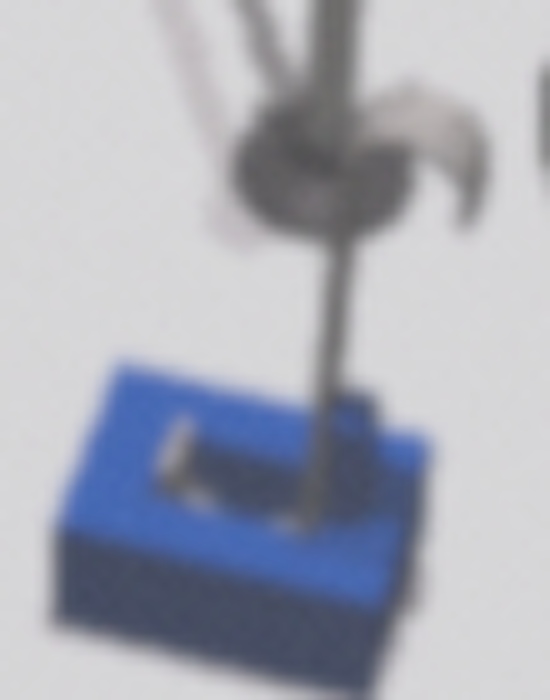

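```bash
python3 - <<'E'
from h import *
P=[onz("side",unc(U,(320,255),10),40) for U in ((62,525),(122,362),(432,440),(388,607))]
Q=[onz("top",unc(U,(380,165),8),40) for U in ((95,447),(205,288),(308,375),(210,522))]
for a in P: print(a.round(1))
print("centers",np.mean(P,0),np.mean(Q,0))
P=np.array(P)
# side order: near-left(62,525), far-left, far-right, near-right
for A,nm in ((P,'s'),(np.array(Q),'t')):
    for i in range(4):
        d=A[(i+1)%4]-A[i]; print(nm,np.linalg.norm(d).round(1),np.degrees(np.arctan2(d[1],d[0])).round(1))
# hook shank: side edge-on at (335,290)->(312,520) in crop
for z in (60,98,140,150): print(z, onz("side",unc((318,440),(320,255),10),z).round(1))
E
```

```text
[ 437.4 -310.6   40. ]
[ 470.3 -258.6   40. ]
[ 543.4 -308.3   40. ]
[ 511.9 -359.9   40. ]
centers [ 490.77467389 -309.35372742   40.        ] [ 488.83897794 -309.90888435   40.        ]
s 61.5 57.7
s 88.4 -34.2
s 60.5 -121.4
s 89.3 146.5
t 89.8 -35.4
t 61.7 -130.9
t 81.9 145.4
t 62.6 56.5
60 [ 506.2 -317.4   60. ]
98 [ 492.7 -350.2   98. ]
140 [ 477.7 -386.5  140. ]
150 [ 474.1 -395.2  150. ]
```

```bash
python3 - <<'E'
from h import *
c=np.array([490.5,-309.5,0]); R=Ro.from_euler('z',-34,degrees=True)
f=lambda p:R.inv().apply(p-c).round(1)
T=lambda U,z:onz("top",unc(U,(380,165),8),z)
S=lambda U,z:onz("side",unc(U,(320,255),10),z)
print("pocket curl tip top",f(T((190,440),46)), "shank at 40", f(T((212,375),41)))
print("tip edge z168",f(T((318,268),168)),f(T((357,302),168)))
print("tip edge z174",f(T((318,268),174)),f(T((357,302),174)))
print("side shank z40",f(S((308,520),40)), "curl tip low end z160",f(S((466,225),160)))
for z in (98,140,180):
  # shank near edge y=-10 hook: intersect plane
  pass
for U in ((340,240),(327,350),(318,440)):
  o,d=ray("side",unc(U,(320,255),10)); n=R.apply([0,1,0]); p=o+d*((c+R.apply([0,-10,0])-o)@n)/(d@n); print("near edge plane",f(p))
E
```

```text
pocket curl tip top [-18.1  -2.9  46. ] shank at 40 [13.3  4.2 41. ]
tip edge z168 [ 56.5   9.4 168. ] [ 53.5 -11.9 168. ]
tip edge z174 [ 55.3  10.3 174. ] [ 52.3 -10.9 174. ]
side shank z40 [18.4 -7.8 40. ] curl tip low end z160 [ 53.1  -8.1 160. ]
near edge plane [ 21.8 -10.  146.6]
near edge plane [ 20.6 -10.  106.9]
near edge plane [ 20.  -10.   73.4]
```

```bash
cat >> h.py <<'E'
def ori(yaw,down,like=None):
    """tool x points yaw (deg), tilted down deg; tool z horizontal"""
    y,d=np.radians(yaw),np.radians(down)
    X=np.array([np.cos(y)*np.cos(d),np.sin(y)*np.cos(d),-np.sin(d)]); Z=np.array([-np.sin(y),np.cos(y),0])
    if like is not None and (like@[0,0,1])@Z<0: Z=-Z
    return np.c_[X,np.cross(Z,X),Z]
def to(grasp,yaw,down,off=11,zs=None):
    s=r.sense(); M=Ro.from_euler('xyz',s['tcp_rot'],degrees=True).as_matrix()
    G=ori(yaw,down,M)
    tcp=np.array(grasp,float)+off*G[:,0]
    rv=Ro.from_matrix(G@M.T).as_rotvec(); a=np.degrees(np.linalg.norm(rv))
    print("t",round(s['time'],2),"tcp",s['tool_pos'].round(1),"x",M[:,0].round(3),"z",M[:,2].round(3),"q",s['joint_pos'].round(0),"F",s['ft_force'].round(1),"gap",round(s['finger_gap'],1))
    print("shift m",((tcp-s['tool_pos'])/1000).round(4),"turn",rv.round(3),"angle",a.round(1))
E
python3 - <<'E'
from h import *
d=np.array([np.cos(np.radians(-34)),np.sin(np.radians(-34)),0])
to(np.array([508,-321,200])-110*d,-34,15)
E
```

```text
t 0.1 tcp [ 204.4 -563.6  238.3] x [-0.     0.002 -1.   ] z [ 0.341 -0.94  -0.002] q [-75.   8.  85.   0.  87.  -5.] F [ 0.  -0.5  0.1] gap 85.2
shift m [ 0.2212  0.2982 -0.0412] turn [-0.167 -1.342 -0.8  ] angle 90.0
```

```bash
python3 -m jog '[[[0.016,0.022,0],[-0.0128,-0.1025,-0.0611],1],[[0.032,0.044,0],[-0.0256,-0.205,-0.122],1],[[0.048,0.066,0],[-0.038,-0.307,-0.183],1],[[0.064,0.088,0],[-0.051,-0.41,-0.244],1],[[0.08,0.11,0],[-0.064,-0.51,-0.306],1]]' 30
python3 - <<'E'
from h import *
d=np.array([np.cos(np.radians(-34)),np.sin(np.radians(-34)),0])
to(np.array([508,-321,200])-110*d,-34,15)
E
```

```text
time: 0.52
tool_pos: [285.1, -453.6, 239.4]
tcp_rot: [72.0, 60.4, -16.3]
ft_force: [-0.0, 1.2, 0.3]
finger_gap: 85.3
t 0.52 tcp [ 285.1 -453.6  239.4] x [ 0.474 -0.138 -0.869] z [-0.008 -0.988  0.153] q [-81. -20. 116.  28.  73.   2.] F [-0.   1.2  0.3] gap 85.3
shift m [ 0.1406  0.1882 -0.0423] turn [-0.103 -0.827 -0.489] angle 55.4
```

```bash
python3 -m jog '[[[0.018,0.024,0],[-0.0125,-0.1,-0.0595],1],[[0.036,0.048,0],[-0.025,-0.2,-0.119],1],[[0.054,0.072,0],[-0.038,-0.3,-0.178],1],[[0.072,0.096,0],[-0.05,-0.4,-0.238],1],[[0.09,0.12,0],[-0.063,-0.5,-0.298],1]]' 30
python3 - <<'E'
from h import *
d=np.array([np.cos(np.radians(-34)),np.sin(np.radians(-34)),0])
to(np.array([508,-321,200])-110*d,-34,15)
E
```

```text
time: 0.93
tool_pos: [389.5, -365.0, 272.9]
tcp_rot: [82.4, 34.2, -25.1]
ft_force: [-0.0, -1.9, 3.2]
finger_gap: 85.7
t 0.93 tcp [ 389.5 -365.   272.9] x [ 0.749 -0.351 -0.562] z [-0.354 -0.929  0.109] q [-74. -51. 143.  49.  56.  17.] F [-0.  -1.9  3.2] gap 85.7
shift m [ 0.0361  0.0995 -0.0757] turn [-0.06  -0.351 -0.208] angle 23.6
```

```bash
cat > kin.py <<'E'
import numpy as np
from scipy.optimize import least_squares
from scipy.spatial.transform import Rotation as Ro
def fk(q,p):
    q=np.radians(q); d1,l,a1,a2,a3,d4,d6,l2=p
    Rz=lambda a:Ro.from_euler('z',a).as_matrix(); Ry=lambda a:Ro.from_euler('y',a).as_matrix()
    R=Rz(q[0]); x=R@np.array([a1,l,d1])
    R=R@Ry(q[1]); x=x+R@np.array([0,0,a2])
    R=R@Ry(q[2]); x=x+R@np.array([a3,l2,0])+R@np.array([0,0,d4])
    R=R@Rz(q[3]); R=R@Ry(q[4]); R=R@Rz(q[5]); x=x+R@np.array([0,0,d6])
    return x,R
E
python3 - <<'E'
from h import *; from kin import *
s=r.sense(); print(s['joint_pos'].round(2),s['tool_pos'],s['tcp_rot'])
D=[([-74.966,7.471,85.268,0,87.261,-4.893],[204.518,-564.072,239.292]),([-81,-20,116,28,73,2],[285.1,-453.6,239.4]),(s['joint_pos'],s['tool_pos'])]
for q,x in D:
    print(fk(q,np.zeros(8))[1].round(3).tolist())
print(Ro.from_euler('xyz',s['tcp_rot'],degrees=True).as_matrix().round(3).tolist())
E
```

```text
[-73.94 -51.18 142.7   48.71  55.97  17.25] [ 389.49789849 -364.96121624  272.88246667] [ 82.44060693  34.1601354  -25.13672478]
[[-0.341, 0.94, -0.0], [0.94, 0.341, 0.0], [0.0, 0.0, -1.0]]
[[0.013, 0.88, 0.475], [0.99, 0.055, -0.13], [-0.14, 0.472, -0.87]]
[[0.354, 0.56, 0.749], [0.929, -0.117, -0.351], [-0.109, 0.82, -0.562]]
[[0.749, 0.56, -0.354], [-0.351, -0.117, -0.929], [-0.562, 0.82, 0.109]]
```

```bash
python3 - <<'E'
from h import *
s=r.sense()
np.save('q.npy',np.r_[s['joint_pos'],s['tool_pos']])
E
python3 -m jog '[[[0.01,-0.01,0.01],[0,0,0],1],[[0.02,-0.02,0.02],[0.03,0.1,0.0],1],[[0.03,-0.03,0.03],[0.05,0.2,0.0],1],[[0.04,-0.04,0.04],[0.07,0.3,0.0],1],[[0.05,-0.05,0.05],[0.07,0.3,0.0],1]]' 30
python3 - <<'E'
from h import *; from kin import *
s=r.sense(); c=np.load('q.npy')
D=[([-74.966,7.471,85.268,0,87.261,-4.893],[204.518,-564.072,239.292]),(c[:6],c[6:]),(s['joint_pos'],s['tool_pos']),([-81,-20,116,28,73,2],[285.1,-453.6,239.4])]
print(s['joint_pos'].round(1),s['tool_pos'])
A=[];b=[]
for i,(q,x) in enumerate(D):
    w=.3 if i==3 else 1
    A.append(w*np.array([fk(q,np.eye(8)[k])[0] for k in range(7)]).T);b.append(w*np.array(x))
A=np.vstack(A);b=np.hstack(b)
p,_,rk,sv=np.linalg.lstsq(A,b,rcond=None);print(p.round(1),rk,sv.round(2),(A@p-b).round(1))
np.save('p.npy',np.r_[p,0])
E
```

```text
time: 1.35
tool_pos: [440.8, -413.4, 319.5]
tcp_rot: [76.4, 52.0, -29.1]
ft_force: [0.7, -0.3, 1.6]
finger_gap: 85.8
[-58.4 -26.2 114.9  20.6  58.8  41.5] [ 440.77092428 -413.4289026   319.46150033]
[311.6  51.1   9.8 369.1  55.1 543.4 357. ] 7 [3.4  2.49 1.82 0.65 0.37 0.04 0.04] [-0.  -0.2  0.4  0.1 -0.1  0.2 -0.1  0.1 -0.3  0.1  0.6 -1. ]
```

```bash
cat >> kin.py <<'E'
LO=np.array([-169.43,-51.17,1.28,-76.62,0,-152.29]);HI=np.array([169.43,129.36,143.12,256.62,156.53,152.29])
P=np.load('p.npy')
def ik(tcp,G,seed=None,n=30):
    """G tool matrix; tool x = flange z, tool z=-flange x"""
    F=np.c_[-G[:,2],G[:,1],G[:,0]]; 
    def res(q):
        x,R=fk(q,P); return np.r_[(x-tcp)/5,Ro.from_matrix(R@F.T).as_rotvec()*50]
    rng=np.random.default_rng(0); out=[]
    for i in range(n):
        q0=seed if (i==0 and seed is not None) else LO+(HI-LO)*rng.random(6)
        s=least_squares(res,np.clip(q0,LO+.1,HI-.1),bounds=(LO,HI))
        if s.cost<.05 and not any(np.abs(s.x-o).max()<2 for o in out): out.append(s.x)
    return out
E
cat > feas.py <<'E'
from h import *; from kin import *
def chk(g,yaw,down):
    for sg in(1,-1):
        G=ori(yaw,down); G=G@np.diag([1,sg,sg]); 
        o=ik(np.array(g)+11*G[:,0],G)
        for q in o: print(g,yaw,down,sg,q.round(0),"marg",np.minimum(q-LO,HI-q).min().round(0))
        if not o: print(g,yaw,down,sg,"none")
E
python3 - <<'E'
from feas import *
print(r.sense()['tcp_rot'],ori(0,0).round(1).tolist())
for dn in (0,15,30,45): chk([508,-321,110],-34,dn)
for dn in (0,15,30,45): chk([560,-16,285],-5,dn)
E
```

```text
[ 76.36736552  52.00557378 -29.09686643] [[1.0, -0.0, -0.0], [0.0, 0.0, 1.0], [-0.0, -1.0, 0.0]]
[508, -321, 110] -34 0 1 [-42.  24. 141. 172.  75.  92.] marg 2.0
[508, -321, 110] -34 0 1 [162. 129. 138.  82.  16.   9.] marg 0.0
[508, -321, 110] -34 0 -1 [-42.  24. 141. 172.  75. -88.] marg 2.0
[508, -321, 110] -34 15 1 none
[508, -321, 110] -34 15 -1 none
[508, -321, 110] -34 30 1 none
[508, -321, 110] -34 30 -1 none
[508, -321, 110] -34 45 1 [ -39.  -17.  136.   13.   17. -107.] marg 8.0
[508, -321, 110] -34 45 -1 [-39. -17. 136.  13.  17.  73.] marg 8.0
[560, -16, 285] -5 0 1 none
[560, -16, 285] -5 0 -1 none
[560, -16, 285] -5 15 1 none
[560, -16, 285] -5 15 -1 none
[560, -16, 285] -5 30 1 none
[560, -16, 285] -5 30 -1 none
[560, -16, 285] -5 45 1 [ -8. -41. 131.   3.  44. -95.] marg 11.0
[560, -16, 285] -5 45 -1 [ -8. -41. 131.   3.  44.  85.] marg 11.0
```

```bash
cat >> feas.py <<'E'
def mint(g,yaw,tilts=range(20,66,3)):
    for dn in tilts:
        G=ori(yaw,dn)@np.diag([1,-1,-1])
        o=[q for q in ik(np.array(g)+11*G[:,0],G,seed=[-40+yaw+34,-30,130,10,40,80],n=4) if abs(q[3])<90 and np.minimum(q-LO,HI-q)[:5].min()>1.5 or 0]
        if o: print(g,yaw,"tilt",dn,o[0].round(0)); return
    print(g,yaw,'none')
E
python3 - <<'E'
from feas import *
mint([508,-321,98],-34); mint([450,-280,160],-34);mint([508,-321,200],-34)
print("rail");mint([560,-16,272],-5);mint([560,-16,305],-5);mint([500,-11,305],-5)
print("pail");mint([575,-16,160],-5);mint([575,-16,200],-5);mint([540,-16,200],-5); mint([500,300,110],30);mint([500,300,50],30)
chk([575,-16,160],-5,0);chk([575,-16,160],-5,20)
E
```

```text
[508, -321, 98] -34 tilt 38 [-40. -16. 141.  55.   6.  32.]
[450, -280, 160] -34 tilt 50 [-40. -37. 141.   6.  37.  80.]
[508, -321, 200] -34 tilt 35 [-40. -31. 140.  17.  17.  70.]
rail
[560, -16, 272] -5 tilt 38 [ -9. -46. 139.   5.  35.  84.]
[560, -16, 305] -5 tilt 35 [ -9. -50. 139.   5.  36.  84.]
[500, -11, 305] -5 tilt 53 [ -9. -46. 129.   3.  60.  86.]
pail
[575, -16, 160] -5 tilt 41 [ -8. -31. 141.   7.  21.  82.]
[575, -16, 200] -5 tilt 41 [ -8. -35. 139.   5.  27.  83.]
[540, -16, 200] -5 tilt 47 [ -9. -40. 139.   4.  38.  84.]
[500, 300, 110] 30 tilt 41 [ 23. -22. 141.  26.  13.  60.]
[500, 300, 50] 30 tilt 41 [ 23. -10. 141.  87.   6.  -2.]
[575, -16, 160] -5 0 1 none
[575, -16, 160] -5 0 -1 none
[575, -16, 160] -5 20 1 none
[575, -16, 160] -5 20 -1 none
```

```bash
python3 - <<'E'
from feas import *
y,t=np.radians(-34),np.radians(48)
d=np.array([np.cos(y)*np.cos(t),np.sin(y)*np.cos(t),-np.sin(t)])
print(d)
for b in(0,60,80,100):
  g=np.array([508,-321,98])-b*d; mint(g.round(0),-34,range(40,60,2))
to(np.array([508,-321,98])-70*d,-34,48,off=4)
E
```

```text
[ 0.55473441 -0.37417309 -0.74314483]
[ 508. -321.   98.] -34 tilt 40 [-40. -16. 139.  34.   8.  53.]
[ 475. -299.  143.] -34 tilt 46 [-40. -30. 140.   9.  26.  77.]
[ 464. -291.  157.] -34 tilt 46 [-40. -35. 142.   9.  30.  78.]
[ 453. -284.  172.] -34 tilt 48 [-40. -38. 141.   7.  36.  79.]
t 1.35 tcp [ 440.8 -413.4  319.5] x [ 0.538 -0.299 -0.788] z [-0.31  -0.94   0.145] q [-58. -26. 115.  21.  59.  41.] F [ 0.7 -0.3  1.6] gap 85.8
shift m [ 0.0306  0.1171 -0.1724] turn [ 0.094 -0.14  -0.268] angle 18.1
```

```bash
python3 -m jog '[[[0.006,0.024,-0.01],[0.018,-0.028,-0.054],1],[[0.012,0.048,-0.02],[0.038,-0.056,-0.107],1],[[0.018,0.072,-0.03],[0.056,-0.084,-0.16],1],[[0.024,0.096,-0.04],[0.075,-0.112,-0.215],1],[[0.03,0.117,-0.05],[0.094,-0.14,-0.268],1]]' 30
python3 -m jog '[[[0,0,-0.025],[0,0,0],1],[[0,0,-0.05],[0,0,0],1],[[0,0,-0.075],[0,0,0],1],[[0,0,-0.1],[0,0,0],1],[[0,0,-0.122],[0,0,0],1]]'
python3 - <<'E'
from feas import *
y,t=np.radians(-34),np.radians(48)
d=np.array([np.cos(y)*np.cos(t),np.sin(y)*np.cos(t),-np.sin(t)])
to(np.array([508,-321,98]),-34,48,off=4)
snap("side","s1",(260,200,420,330),5); snap("top","t1",(360,150,460,250),6)
E
```

```text
time: 1.77
tool_pos: [468.8, -293.8, 265.1]
tcp_rot: [90.6, 47.8, -33.8]
ft_force: [-0.5, -0.1, 0.2]
finger_gap: 85.4
time: 2.18
tool_pos: [468.3, -294.3, 142.1]
tcp_rot: [90.4, 47.9, -33.7]
ft_force: [0.1, 0.9, -0.8]
finger_gap: 85.6
t 2.18 tcp [ 468.3 -294.3  142.1] x [ 0.558 -0.372 -0.741] z [-0.56  -0.829 -0.005] q [-40. -33. 140.   9.  31.  78.] F [ 0.1  0.9 -0.8] gap 85.6
shift m [ 0.0419 -0.0282 -0.0471] turn [-0.003  0.005  0.001] angle 0.3
```

View pics/s1.png

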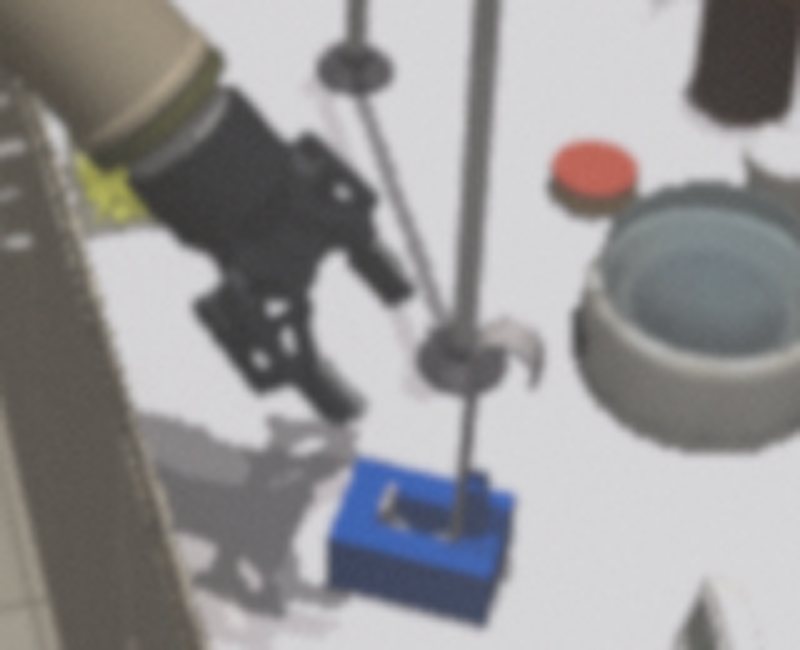

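View pics/t1.png

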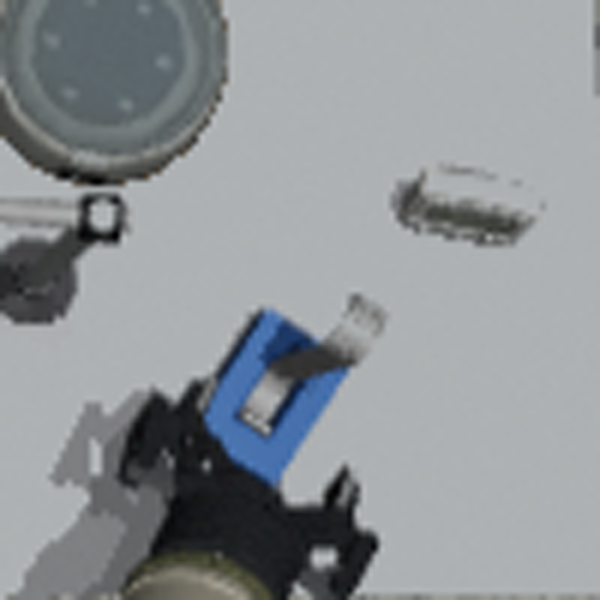

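```bash
python3 -m jog '[[[0.011,-0.007,-0.012],[0,0,0],1],[[0.021,-0.014,-0.024],[0,0,0],1],[[0.031,-0.021,-0.035],[0,0,0],1],[[0.042,-0.028,-0.047],[0,0,0],1],[[0.042,-0.028,-0.047],[0,0,0],1]]' 30
python3 - <<'E'
from feas import *
to(np.array([508,-321,98]),-34,48,off=4)
snap("side","s2",(260,200,420,330),5); snap("top","t2",(360,150,460,250),6)
E
```

```text
time: 2.7
tool_pos: [511.5, -323.5, 96.0]
tcp_rot: [90.5, 47.9, -33.7]
ft_force: [-0.5, 0.4, 0.9]
finger_gap: 85.1
t 2.7 tcp [ 511.5 -323.5   96. ] x [ 0.557 -0.372 -0.742] z [-0.56  -0.828 -0.006] q [-39. -15. 133.  11.  21.  76.] F [-0.5  0.4  0.9] gap 85.1
shift m [-0.0012  0.001  -0.001 ] turn [-0.004  0.004  0.001] angle 0.3
```

View pics/s2.png

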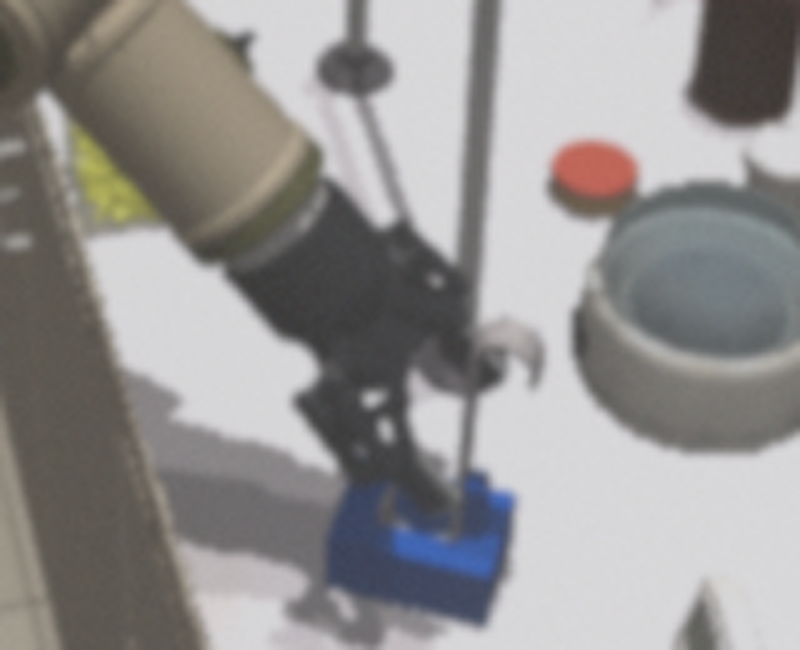

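View pics/t2.png

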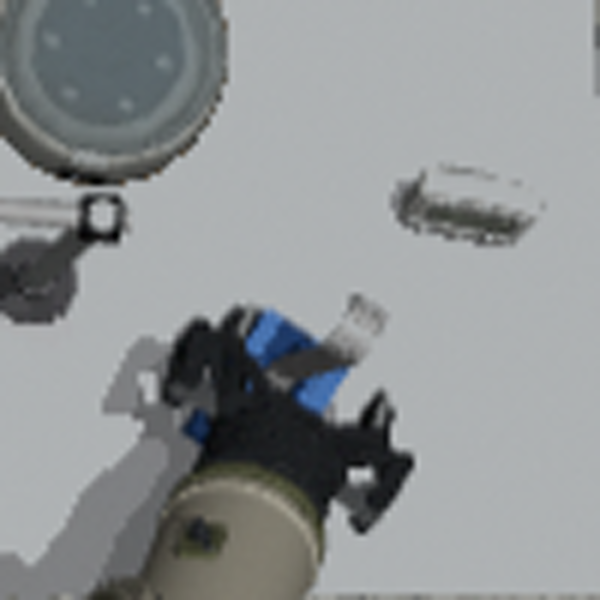

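```bash
python3 -m jog '[[[0,0,0],[0,0,0],0],[[0,0,0],[0,0,0],-0.4],[[0,0,0],[0,0,0],-1],[[0,0,0],[0,0,0],-1],[[0,0,0],[0,0,0],-1]]' 40
python3 -m jog '[[[0,0,0],[0,0,0],-1],[[0,0,0],[0,0,0],-1],[[0,0,0],[0,0,0],-1]]' 40
```

```text
time: 3.22
tool_pos: [511.0, -323.2, 98.2]
tcp_rot: [90.4, 47.7, -33.7]
ft_force: [-0.3, -0.1, -0.1]
finger_gap: 25.8
time: 3.47
tool_pos: [511.1, -323.3, 97.9]
tcp_rot: [90.4, 47.7, -33.7]
ft_force: [-3.4, 1.0, 4.3]
finger_gap: 19.1
```

```bash
python3 -m jog '[[[0,0,0],[0,0,0],-1],[[0,0,0.01],[0,0,0],-1],[[0,0,0.025],[0,0,0],-1],[[0,0,0.045],[0,0,0],-1],[[0,0,0.065],[0,0,0],-1]]' 60
python3 - <<'E'
from feas import *
to(np.array([508,-321,98]),-34,48,off=4)
snap("side","s3",(260,180,420,310),5); snap("top","t3",(360,150,460,250),6)
E
```

```text
time: 3.88
tool_pos: [510.0, -322.4, 161.3]
tcp_rot: [90.5, 48.0, -33.7]
ft_force: [0.1, -0.4, -1.1]
finger_gap: 18.4
t 3.88 tcp [ 510.  -322.4  161.3] x [ 0.557 -0.372 -0.743] z [-0.56  -0.828 -0.005] q [-39. -23. 131.   8.  30.  80.] F [ 0.1 -0.4 -1.1] gap 18.4
shift m [ 0.0002 -0.0001 -0.0662] turn [-0.004  0.004  0.001] angle 0.3
```

View pics/s3.png

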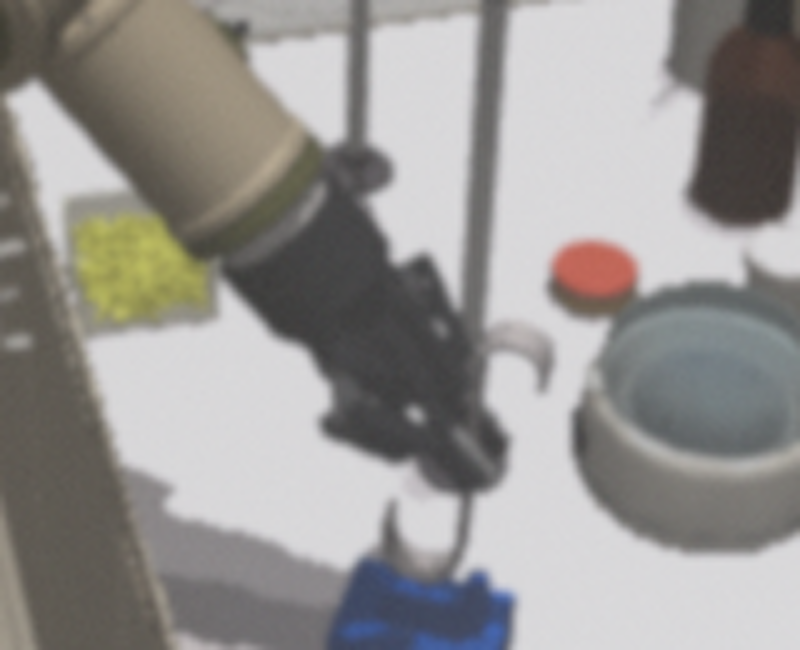

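View pics/t3.png

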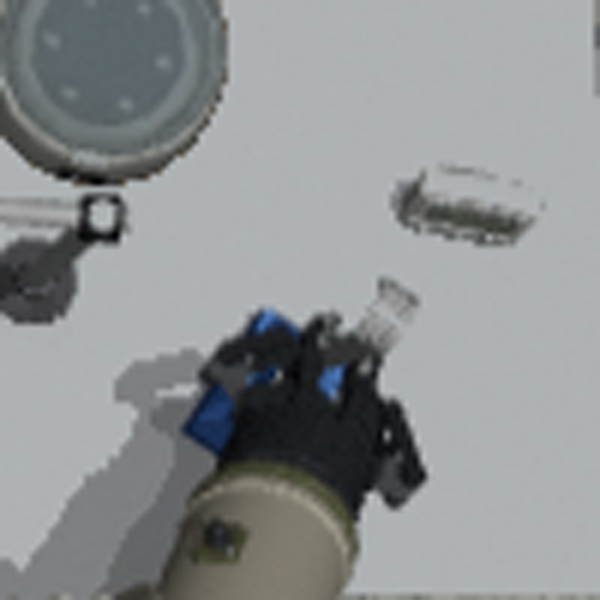

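```bash
python3 -m jog '[[[0,0.01,0.03],[0,0,0.03],-1],[[0,0.02,0.06],[0,0,0.06],-1],[[-0.001,0.035,0.09],[0,0,0.09],-1],[[-0.002,0.055,0.12],[0,0,0.12],-1],[[-0.003,0.075,0.15],[0,0,0.16],-1]]' 60
python3 -m jog '[[[0,0.03,0.004],[0,0,0.05],-1],[[-0.002,0.06,0.008],[0,0,0.1],-1],[[-0.002,0.09,0.008],[0,0,0.15],-1],[[0,0.12,0.008],[0,0,0.2],-1],[[0.002,0.15,0.008],[0,0,0.25],-1]]' 60
python3 - <<'E'
from feas import *
to([520,-12.6,315],-4.74,48,off=4)
E
```

```text
time: 4.4
tool_pos: [507.2, -247.1, 311.5]
tcp_rot: [90.5, 47.9, -24.5]
ft_force: [0.1, -1.3, -0.2]
finger_gap: 18.7
time: 4.82
tool_pos: [509.6, -96.8, 318.6]
tcp_rot: [90.5, 47.9, -10.1]
ft_force: [-0.3, 0.4, -0.1]
finger_gap: 18.4
t 4.82 tcp [509.6 -96.8 318.6] x [ 0.66  -0.118 -0.742] z [-0.182 -0.983 -0.006] q [-22. -50. 131.   9.  58.  77.] F [-0.3  0.4 -0.1] gap 18.4
shift m [ 0.0131  0.084  -0.0066] turn [-0.005  0.003  0.1  ] angle 5.7
```

```bash
python3 -m jog '[[[0.002,0.02,0],[0,0,0.025],-1],[[0.004,0.04,0],[0,0,0.05],-1],[[0.006,0.06,0],[0,0,0.075],-1],[[0.01,0.083,0],[0,0,0.1],-1],[[0.01,0.083,0],[0,0,0.1],-1]]' 60
python3 - <<'E'
from feas import *
to([520,-12.6,315],-4.74,48,off=4)
s=snap("side","s4",(300,90,400,200),6); t=snap("top","t4",(280,150,380,240),8)
E
```

```text
time: 5.23
tool_pos: [519.9, -12.0, 318.4]
tcp_rot: [90.6, 47.9, -4.2]
ft_force: [-0.3, -0.0, -1.6]
finger_gap: 18.4
t 5.23 tcp [519.9 -12.  318.4] x [ 0.669 -0.049 -0.742] z [-0.08  -0.997 -0.007] q [ -9. -49. 130.   4.  57.  84.] F [-0.3 -0.  -1.6] gap 18.4
shift m [ 0.0027 -0.0008 -0.0064] turn [-0.006  0.002 -0.002] angle 0.4
```

View pics/s4.png

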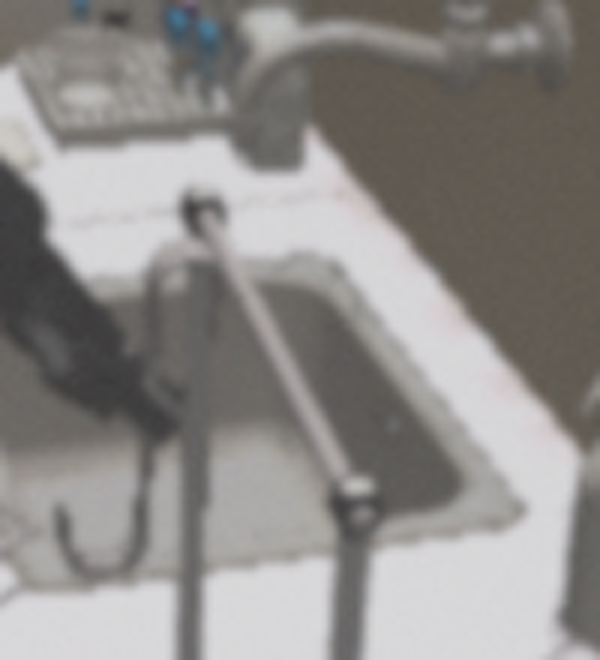

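View pics/t4.png

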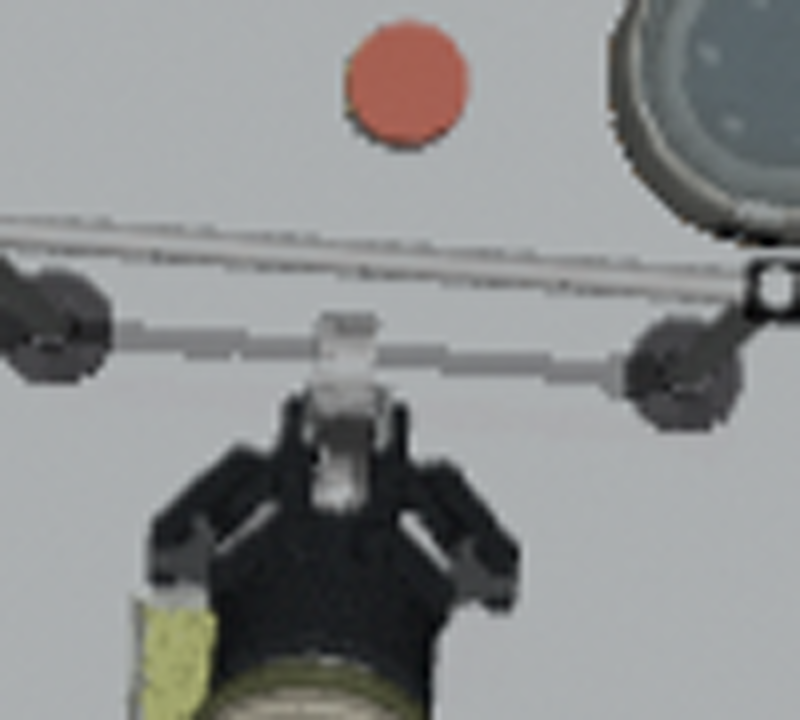

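```bash
python3 - <<'E'
from h import *
S=lambda U:unc(U,(300,90),6); T=lambda U:unc(U,(280,150),8)
m=np.array([516.4,-11.7,318]); x=np.array([.9966,-.083,0]); 
print("pred bottom",proj("side",m-20*x+[0,0,-88]),"meas",S((98,578)))
print("pred top",proj("side",m+16*x+[0,0,88]),"meas",S((183,242)))
y=np.array([.083,.9966,0])
print("pred tip side near",proj("side",m+34*x-10*y+[0,0,66]),proj("side",m-42*x-10*y+[0,0,-54]),"meas low tip",S((60,505)))
print("pred tip top",proj("top",m+34*x+[0,0,70]),"meas",T((348,313)))
print("lower tip top", proj("top",m-40*x+[0,0,-52]), T((340,508)))
E
```

```text
pred bottom [317.31283391 184.89654015] meas [315.91666667 185.91666667]
pred top [330.62638832 130.78989459] meas [330.08333333 129.91666667]
pred tip side near [337.44271802 138.97106887] [310.69893694 177.69754147] meas low tip [309.58333333 173.75      ]
pred tip top [323.39126081 189.08894378] meas [323.0625 188.6875]
lower tip top [322.09733923 217.06169903] [322.0625 213.0625]
```

```bash
python3 -m jog '[[[0.01,-0.001,0],[0,0,0],-1],[[0.02,-0.002,0],[0,0,0],-1],[[0.03,-0.003,0],[0,0,-0.005],-1],[[0.043,-0.004,0],[0,0,-0.007],-1],[[0.043,-0.004,-0.01],[0,0,-0.007],-1]]' 60
python3 -m jog '[[[0,0,-0.006],[0,0,0],-1],[[0,0,-0.012],[0,0,0],-1],[[0,0,-0.018],[0,0,0],-1],[[0,0,-0.022],[0,0,0],-1],[[0,0,-0.022],[0,0,0],-1]]' 60
python3 - <<'E'
from feas import *
to([559.7,-15.9,272],-4.74,48,off=4)
s=snap("side","s5",(300,90,400,200),6); t=snap("top","t5",(280,150,380,240),8)
E
```

```text
time: 5.75
tool_pos: [564.6, -20.5, 311.8]
tcp_rot: [90.4, 47.6, -5.0]
ft_force: [0.4, 0.3, 0.6]
finger_gap: 18.5
time: 6.17
tool_pos: [562.1, -19.1, 286.5]
tcp_rot: [90.5, 47.9, -4.9]
ft_force: [-0.6, 1.0, -0.8]
finger_gap: 18.6
t 6.17 tcp [562.1 -19.1 286.5] x [ 0.668 -0.058 -0.742] z [-0.092 -0.996 -0.005] q [ -9. -39. 128.   3.  49.  85.] F [-0.6  1.  -0.8] gap 18.6
shift m [ 0.0003  0.003  -0.0175] turn [-0.005  0.002  0.009] angle 0.6
```

View pics/s5.png

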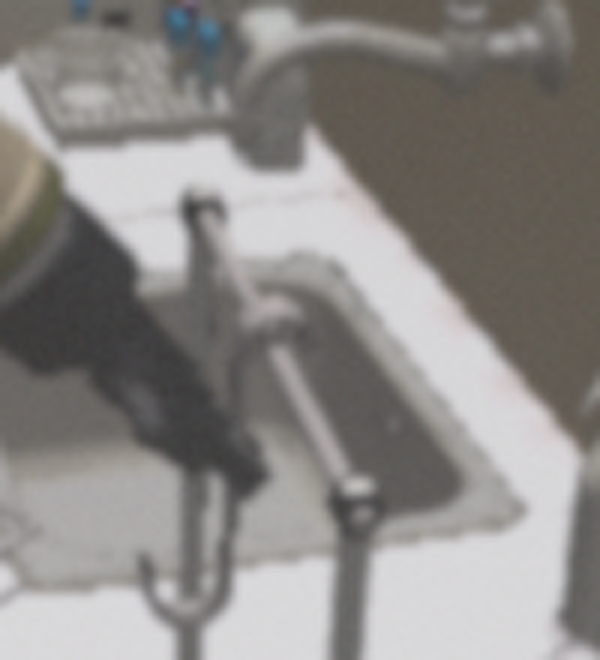

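View pics/t5.png

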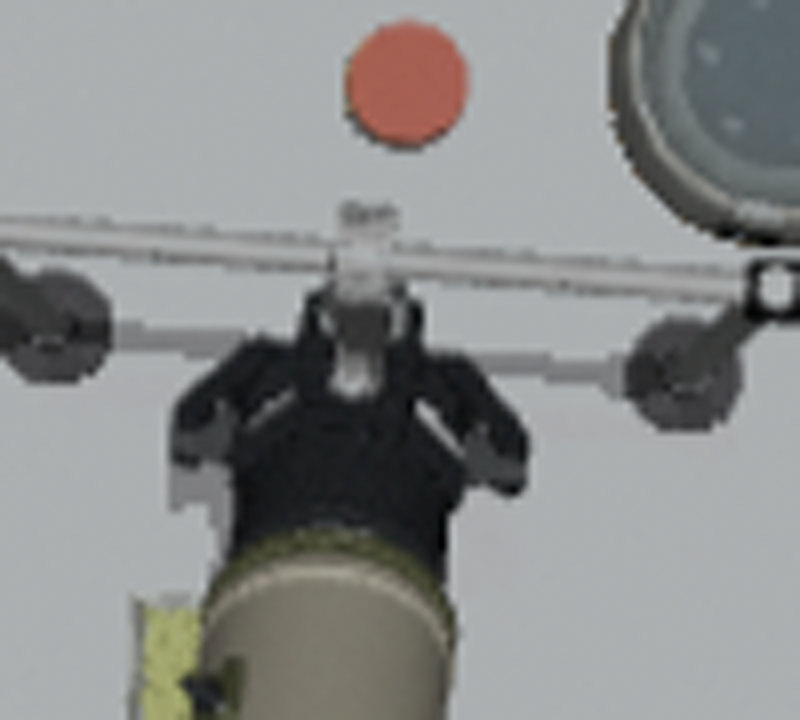

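```bash
python3 -m jog '[[[0,0,-0.004],[0,0,0],-1],[[0,0,-0.008],[0,0,0],-1],[[0,0,-0.011],[0,0,0],-1],[[0,0,-0.013],[0,0,0],-1],[[0,0,-0.013],[0,0,0],-1]]' 60
python3 -m jog '[[[0,0,-0.001],[0,0,0],-1],[[0,0,-0.002],[0,0,0],-1],[[0,0,-0.002],[0,0,0],-1]]' 60
```

```text
time: 6.68
tool_pos: [562.6, -19.0, 274.3]
tcp_rot: [90.5, 47.8, -4.9]
ft_force: [-0.0, 0.4, -0.7]
finger_gap: 18.8
time: 6.93
tool_pos: [562.9, -19.0, 273.2]
tcp_rot: [90.4, 47.8, -4.9]
ft_force: [-0.7, -0.8, -1.2]
finger_gap: 18.3
```

```bash
python3 -m jog '[[[0,0,-0.001],[0,0,0],-1],[[0,0,-0.002],[0,0,0],-1],[[0,0,-0.002],[0,0,0],-1]]' 60
python3 -m jog '[[[0,0,-0.001],[0,0,0],-1],[[0,0,-0.002],[0,0,0],-1],[[0,0,-0.002],[0,0,0],-1]]' 60
python3 - <<'E'
from feas import *
s=snap("side","s6",(300,90,400,200),6); t=snap("top","t6",(280,150,380,240),8)
E
```

```text
time: 7.18
tool_pos: [563.6, -19.1, 272.9]
tcp_rot: [90.4, 47.6, -4.9]
ft_force: [0.1, -0.1, 4.4]
finger_gap: 18.4
time: 7.43
tool_pos: [564.4, -19.2, 272.7]
tcp_rot: [90.4, 47.4, -4.9]
ft_force: [-1.0, 0.9, 8.6]
finger_gap: 18.1
```

View pics/s6.png

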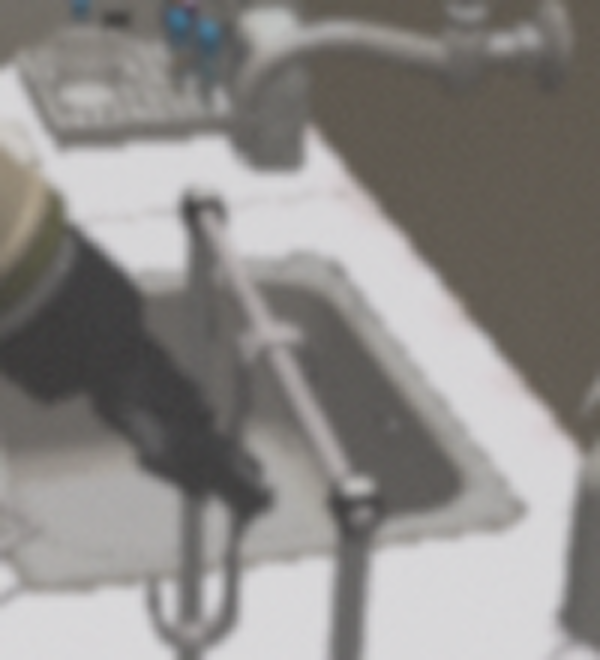

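```bash
python3 -m jog '[[[0,0,0.002],[0,0,0],-1],[[0,0,0.002],[0,0,0],-0.5],[[0,0,0.002],[0,0,0],-0.4],[[0,0,0.002],[0,0,0],-0.2],[[0,0,0.002],[0,0,0],0.2]]' 60
python3 -m jog '[[[0,0,0],[0,0,0],1],[[0,0,0],[0,0,0],1],[[0,0,0],[0,0,0],1]]' 60
python3 - <<'E'
from feas import *
s=snap("side","s7",(300,90,400,200),6); t=snap("top","t7",(280,150,380,240),8)
E
```

```text
time: 7.95
tool_pos: [562.5, -19.0, 270.3]
tcp_rot: [90.5, 47.9, -4.9]
ft_force: [-1.0, -0.8, 0.7]
finger_gap: 44.9
time: 8.2
tool_pos: [562.8, -19.0, 271.1]
tcp_rot: [90.4, 47.8, -4.9]
ft_force: [-0.7, -0.3, -0.6]
finger_gap: 80.6
```

View pics/s7.png

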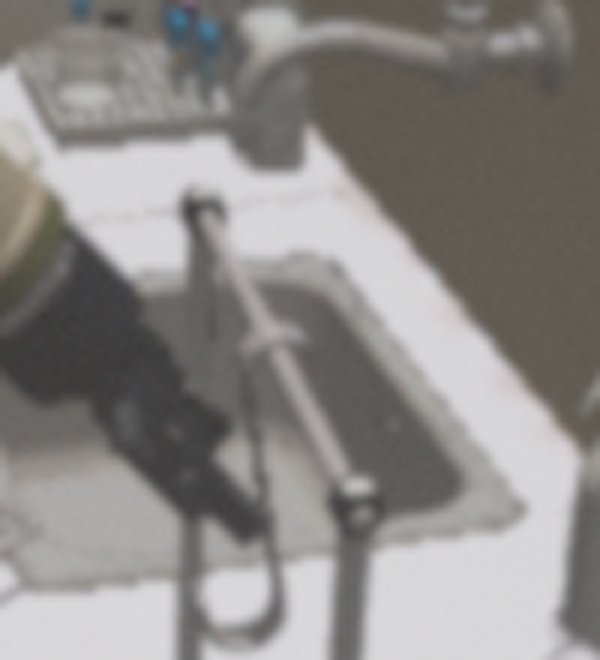

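View pics/t7.png

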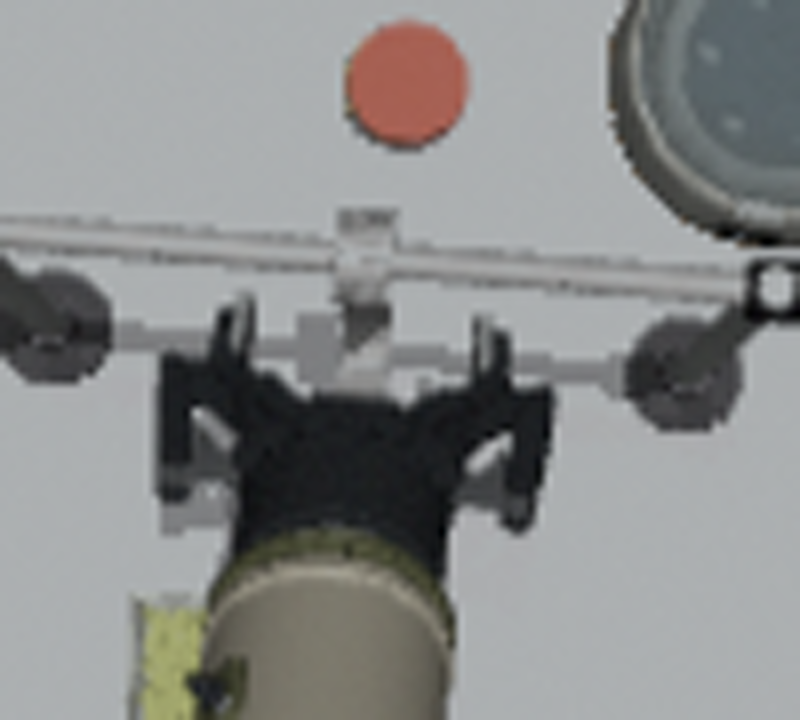

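```bash
python3 -m jog '[[[-0.008,0.001,0.009],[0,0,0],1],[[-0.016,0.002,0.018],[0,0,0],1],[[-0.024,0.002,0.027],[0,0,0],1],[[-0.032,0.003,0.036],[0,0,0],1],[[-0.04,0.0035,0.045],[0,0,0],1]]' 60
python3 - <<'E'
from h import *
T=lambda U,z:onz("top",unc(U,(200,190),8),z)
A=np.array([T(U,80) for U in ((190,240),(295,183),(378,320),(275,385))]); print(A.round(1),A.mean(0))
for i in range(4):
    d=A[(i+1)%4]-A[i]; print(np.linalg.norm(d).round(1),np.degrees(np.arctan2(d[1],d[0])).round(1))
print("foot bottom ctr",T((335,365),80),T((350,368),60), "bail bar",T((150,140),40),T((250,85),40))
to([520,-12.6,315],-4.74,48,off=4)
snap("side","s8",(260,110,420,240),5); snap("top","t8",(200,190,270,250),8)
E
```

```text
time: 8.72
tool_pos: [522.5, -15.5, 316.7]
tcp_rot: [90.4, 47.8, -4.9]
ft_force: [0.5, 0.2, 0.3]
finger_gap: 85.5
[[475.1 349.   80. ]
 [500.5 302.4  80. ]
 [439.2 264.3  80. ]
 [410.4 309.9  80. ]] [456.29981678 306.4179664   80.        ]
53.1 -61.4
72.2 -148.2
53.9 122.3
75.6 31.2
foot bottom ctr [419.20410274 283.25343598  80.        ] [417.57849205 281.05853242  60.        ] bail bar [522.48990828 379.56179548  40.        ] [547.81777432 333.76917726  40.        ]
t 8.72 tcp [522.5 -15.5 316.7] x [ 0.67  -0.058 -0.741] z [-0.092 -0.996 -0.005] q [ -9. -49. 130.   4.  56.  85.] F [0.5 0.2 0.3] gap 85.5
shift m [ 0.0002  0.0027 -0.0047] turn [-0.005  0.004  0.009] angle 0.6
```

View pics/s8.png

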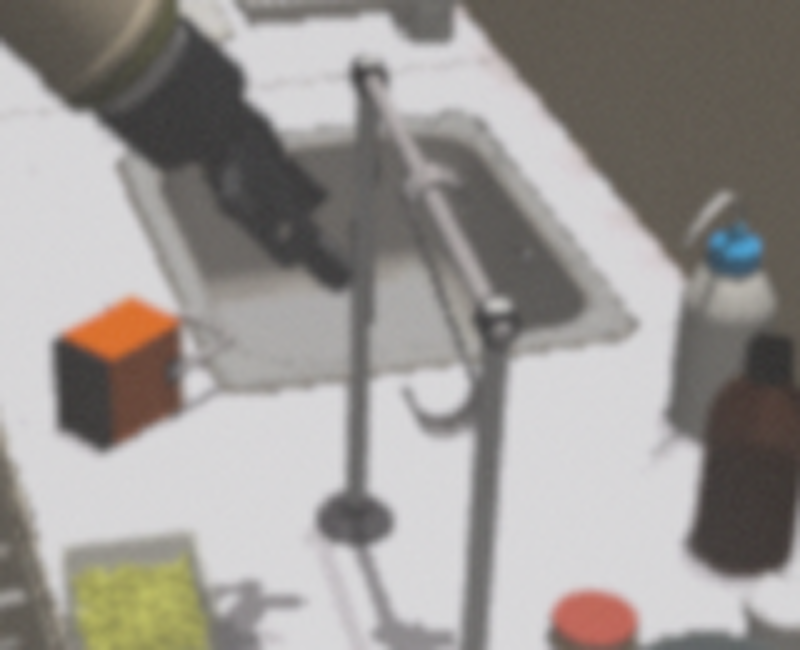

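View pics/t8.png

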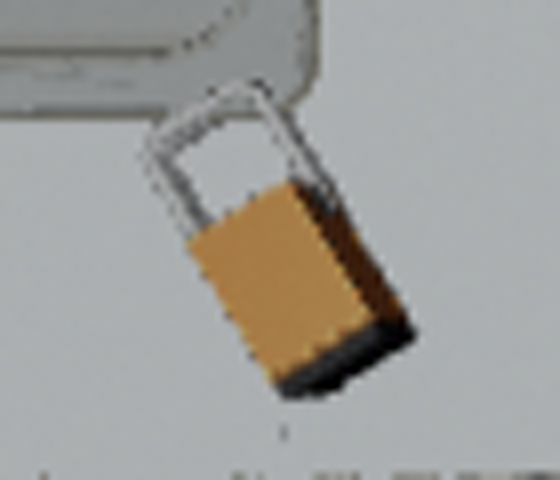

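```bash
python3 - <<'E'
from feas import *
print("sink corner",onz("top",(241,206),0),"table edge",onz("top",(230,249),0),"box",onz("top",(309,237),49))
mint([450,304,45],31,range(95,125,5))
mint([450,304,150],31,range(95,125,5))
for a in (20,25,28):
  for R in (570,590,610):
    c=R*np.array([np.cos(np.radians(a)),np.sin(np.radians(a))]); print(R); mint([*c.round(0),58],a,range(38,60,2)); mint([*c.round(0),115],a,range(38,60,2))
E
```

```text
sink corner [528.69625118 305.04722976   0.        ] table edge [366.51282235 344.07330242   0.        ] box [411.43358727  43.76904471  49.        ]
[450, 304, 45] 31 tilt 95 [ 29.  14. 101.  -0.  70.  88.]
[450, 304, 150] 31 tilt 95 [29.  7. 97. -0. 81. 88.]
570
[np.float64(536.0), np.float64(195.0), 58] 20 tilt 46 [ 11. -15. 140.  30.  12.  54.]
[np.float64(536.0), np.float64(195.0), 115] 20 tilt 44 [ 11. -25. 141.  21.  19.  64.]
590
[np.float64(554.0), np.float64(202.0), 58] 20 tilt 42 [ 11. -11. 140.  63.   7.  21.]
[np.float64(554.0), np.float64(202.0), 115] 20 tilt 40 [ 11. -21. 141.  34.  12.  51.]
610
[np.float64(573.0), np.float64(209.0), 58] 20 tilt 42 [ 12.  -7. 137.  66.   7.  19.]
[np.float64(573.0), np.float64(209.0), 115] 20 tilt 38 [ 11. -17. 139.  49.   9.  36.]
570
[np.float64(517.0), np.float64(241.0), 58] 25 tilt 46 [ 16. -15. 140.  30.  12.  54.]
[np.float64(517.0), np.float64(241.0), 115] 25 tilt 44 [ 16. -25. 141.  21.  19.  64.]
590
[np.float64(535.0), np.float64(249.0), 58] 25 tilt 42 [ 16. -11. 140.  63.   7.  21.]
[np.float64(535.0), np.float64(249.0), 115] 25 tilt 40 [ 16. -21. 141.  34.  13.  51.]
610
[np.float64(553.0), np.float64(258.0), 58] 25 tilt 42 [ 17.  -7. 136.  66.   7.  18.]
[np.float64(553.0), np.float64(258.0), 115] 25 tilt 38 [ 16. -17. 139.  49.   9.  36.]
570
[np.float64(503.0), np.float64(268.0), 58] 28 tilt 46 [ 19. -15. 140.  30.  12.  54.]
[np.float64(503.0), np.float64(268.0), 115] 28 tilt 44 [ 19. -25. 141.  20.  19.  64.]
590
[np.float64(521.0), np.float64(277.0), 58] 28 tilt 42 [ 19. -11. 140.  63.   7.  21.]
[np.float64(521.0), np.float64(277.0), 115] 28 tilt 40 [ 19. -21. 141.  34.  13.  51.]
610
[np.float64(539.0), np.float64(286.0), 58] 28 tilt 42 [ 20.  -7. 136.  66.   7.  18.]
[np.float64(539.0), np.float64(286.0), 115] 28 tilt 38 [ 19. -17. 139.  49.   9.  36.]
```

```bash
python3 - <<'E'
from feas import *
to([450,304,150],31,107,off=4)
M=Ro.from_euler('xyz',r.sense()['tcp_rot'],degrees=True).as_matrix()
G=ori(31,107); print(G[:,2],M[:,2])
E
```

```text
t 8.82 tcp [523.1 -15.6 319. ] x [ 0.672 -0.058 -0.738] z [-0.091 -0.996 -0.005] q [ -9. -49. 130.   4.  56.  85.] F [-0.   0.3  0.7] gap 85.6
shift m [-0.0741  0.319  -0.1728] turn [-0.239  1.026  0.577] angle 68.8
[-0.51503807  0.8571673   0.        ] [-0.09145909 -0.99579654 -0.00494823]
```

```bash
python3 -m jog '[[[-0.012,0.03,0],[-0.024,0.102,0.058],1],[[-0.024,0.062,0],[-0.048,0.205,0.115],1],[[-0.034,0.094,0],[-0.072,0.308,0.173],1],[[-0.042,0.126,0],[-0.096,0.41,0.23],1],[[-0.05,0.16,0],[-0.12,0.51,0.288],1]]' 60
python3 -m jog '[[[-0.006,0.032,-0.02],[-0.024,0.102,0.058],1],[[-0.012,0.064,-0.04],[-0.048,0.205,0.115],1],[[-0.018,0.096,-0.06],[-0.072,0.308,0.173],1],[[-0.021,0.128,-0.08],[-0.096,0.41,0.23],1],[[-0.024,0.159,-0.1],[-0.12,0.51,0.288],1]]' 60
python3 - <<'E'
from feas import *
to([450,304,150],31,107,off=4)
E
```

```text
time: 9.23
tool_pos: [473.0, 145.8, 316.7]
tcp_rot: [68.8, 76.6, -7.7]
ft_force: [0.4, -0.3, 0.2]
finger_gap: 85.2
time: 9.65
tool_pos: [449.1, 304.4, 215.2]
tcp_rot: [-89.6, 73.1, -148.6]
ft_force: [0.9, 0.9, 1.2]
finger_gap: 85.5
t 9.65 tcp [449.1 304.4 215.2] x [-0.248 -0.152 -0.957] z [ 0.516 -0.857  0.002] q [ 29.  16.  80.  -1. 101.  88.] F [0.9 0.9 1.2] gap 85.5
shift m [-0.0001 -0.001  -0.0691] turn [ 0.001  0.002 -0.001] angle 0.1
```

```bash
python3 -m jog '[[[0,0,-0.03],[0,0,0],1],[[0,0,-0.06],[0,0,0],1],[[0,0,-0.09],[0,0,0],1],[[0,0,-0.11],[0,0,0],1],[[0,0,-0.11],[0,0,0],1]]' 60
python3 - <<'E'
from feas import *
to([449.7,304.3,40],31,107,off=4)
snap("side","s9",(230,120,350,220),6); snap("top","t9",(190,180,280,255),8)
E
```

```text
time: 10.07
tool_pos: [445.7, 300.7, 100.0]
tcp_rot: [-89.4, 72.7, -148.6]
ft_force: [-0.4, -1.1, -0.2]
finger_gap: 85.4
t 10.07 tcp [445.7 300.7 100. ] x [-0.254 -0.155 -0.955] z [ 0.513 -0.858  0.003] q [29. 21. 86. -1. 90. 88.] F [-0.4 -1.1 -0.2] gap 85.4
shift m [ 0.003   0.003  -0.0639] turn [ 0.005 -0.003  0.002] angle 0.4
```

View pics/s9.png

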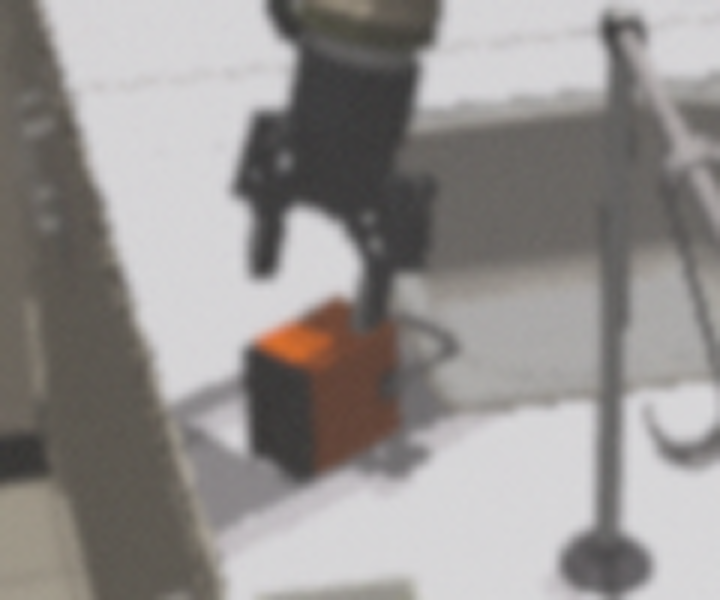

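View pics/t9.png

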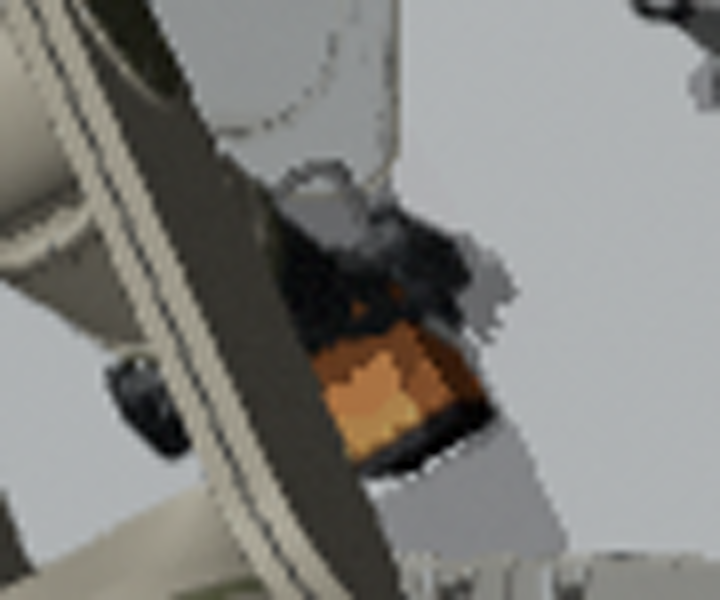

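```bash
python3 -m jog '[[[0.001,0.001,-0.015],[0,0,0],1],[[0.002,0.002,-0.03],[0,0,0],1],[[0.003,0.003,-0.045],[0,0,0],1],[[0.003,0.003,-0.058],[0,0,0],1],[[0.003,0.003,-0.062],[0,0,0],1]]' 60
python3 - <<'E'
from feas import *
to([449.7,304.3,40],31,107,off=4)
snap("side","s10",(230,120,350,220),6)
E
```

```text
time: 10.58
tool_pos: [450.6, 304.6, 42.1]
tcp_rot: [-89.4, 73.1, -148.6]
ft_force: [-0.1, -1.0, -0.7]
finger_gap: 85.6
t 10.58 tcp [450.6 304.6  42.1] x [-0.248 -0.152 -0.957] z [ 0.513 -0.858  0.003] q [29. 25. 87. -1. 84. 88.] F [-0.1 -1.  -0.7] gap 85.6
shift m [-0.0019 -0.0009 -0.0059] turn [0.002 0.003 0.002] angle 0.2
```

View pics/s10.png

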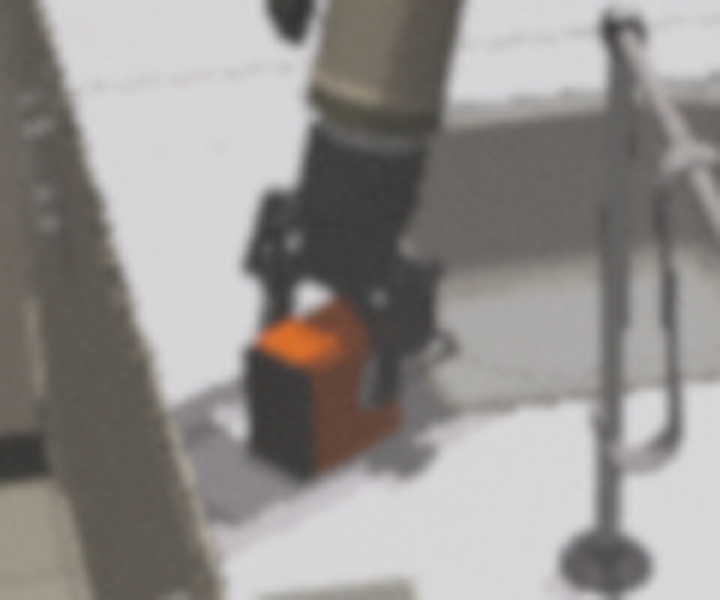

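```bash
python3 - <<'E'
from h import *
u=np.array([.857,.515,0]);v=np.array([-.515,.857,0]);O=np.array([413.5,283,0])
k=lambda p:((proj("side",p)-[230,120]+.5)*6-.5).round(0)
for h in (0,42,66,85): print(h,k(O+h*u-27*v+[0,0,0]),k(O+h*u-27*v+[0,0,80]),k(O+h*u-27*v+[0,0,40]))
s=r.sense(); print("tip",k(s['tool_pos']+8*np.array([-.248,-.152,-.957])-45*v), k(s['tool_pos']-45*v))
E
```

```text
0 [297. 489.] [293. 381.] [295. 436.]
42 [347. 462.] [343. 354.] [345. 409.]
66 [374. 446.] [371. 339.] [373. 393.]
85 [396. 434.] [393. 328.] [394. 382.]
tip [364. 429.] [366. 417.]
```

```bash
python3 -m jog '[[[-0.003,-0.002,-0.002],[0,0,0],1],[[-0.004,-0.002,-0.005],[0,0,0],0.5],[[-0.004,-0.002,-0.005],[0,0,0],0],[[-0.004,-0.002,-0.005],[0,0,0],-0.2],[[-0.004,-0.002,-0.005],[0,0,0],-0.5]]' 40
python3 -m jog '[[[0,0,0],[0,0,0],-1],[[0,0,0],[0,0,0],-1],[[0,0,0],[0,0,0],-1]]' 60
python3 - <<'E'
from feas import *
to([449.7,304.3,40],31,107,off=4)
snap("side","s11",(230,120,350,220),6)
E
```

```text
time: 11.05
tool_pos: [448.6, 303.6, 40.7]
tcp_rot: [-89.3, 73.4, -148.5]
ft_force: [1.3, 1.2, 2.2]
finger_gap: 53.9
time: 11.3
tool_pos: [448.6, 303.7, 40.7]
tcp_rot: [-89.3, 73.4, -148.5]
ft_force: [1.0, -0.1, 4.7]
finger_gap: 53.7
t 11.3 tcp [448.6 303.7  40.7] x [-0.244 -0.15  -0.958] z [ 0.513 -0.858  0.003] q [29. 25. 88. -1. 84. 88.] F [ 1.  -0.1  4.7] gap 53.7
shift m [ 0.0001 -0.     -0.0046] turn [-0.     0.007  0.002] angle 0.4
```

View pics/s11.png

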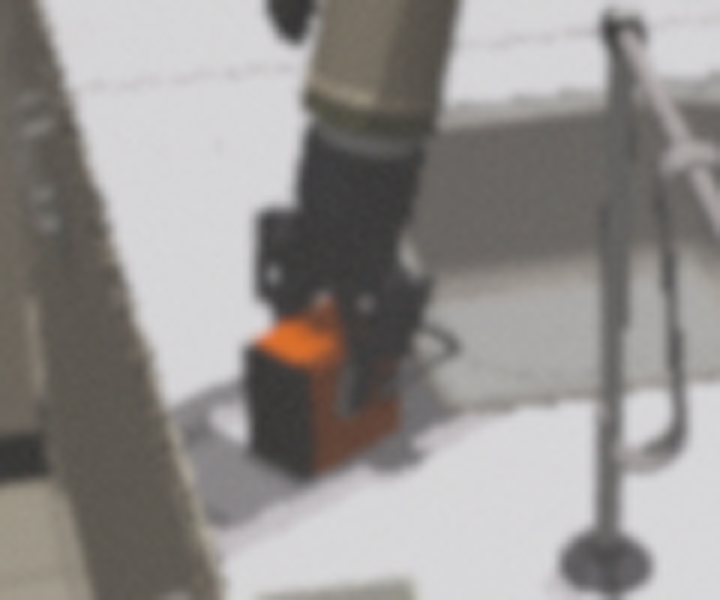

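```bash
python3 -m jog '[[[0,0,0.01],[0,0,0],-1],[[0,0,0.03],[0,0,0],-1],[[0,0,0.055],[0,0,0],-1],[[0,0,0.08],[0,0,0],-1],[[0,0,0.1],[0,0,0],-1]]' 60
python3 - <<'E'
from feas import *
to([540,197,150],20,48,off=4)
snap("side","s12",(230,90,350,190),6)
E
```

```text
time: 11.77
tool_pos: [447.9, 303.5, 141.8]
tcp_rot: [-89.4, 73.3, -148.6]
ft_force: [0.6, 0.0, -3.3]
finger_gap: 53.9
t 11.77 tcp [447.9 303.5 141.8] x [-0.245 -0.15  -0.958] z [ 0.513 -0.858  0.003] q [29. 18. 85. -1. 94. 88.] F [ 0.6  0.  -3.3] gap 53.9
shift m [ 0.0947 -0.1056  0.0053] turn [ 0.443 -0.925 -0.171] angle 59.6
```

View pics/s12.png

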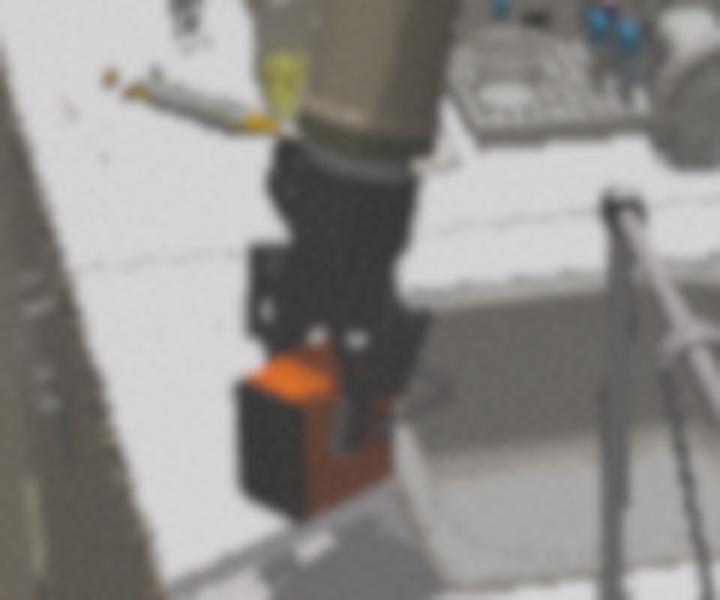

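```bash
python3 -m jog '[[[0.005,-0.015,0.01],[0.044,-0.0925,-0.017],-1],[[0.015,-0.03,0.02],[0.089,-0.185,-0.034],-1],[[0.025,-0.04,0.025],[0.133,-0.278,-0.051],-1],[[0.035,-0.05,0.025],[0.177,-0.37,-0.068],-1],[[0.045,-0.06,0.025],[0.221,-0.463,-0.086],-1]]' 60
python3 -m jog '[[[0.015,-0.01,0],[0.044,-0.0925,-0.017],-1],[[0.03,-0.02,0],[0.089,-0.185,-0.034],-1],[[0.04,-0.03,0],[0.133,-0.278,-0.051],-1],[[0.05,-0.045,0],[0.177,-0.37,-0.068],-1],[[0.05,-0.045,0],[0.221,-0.463,-0.086],-1]]' 60
python3 - <<'E'
from feas import *
to([540,197,150],20,48,off=4)
snap("side","s13",(260,90,380,190),6)
E
```

```text
time: 12.23
tool_pos: [493.6, 243.0, 165.7]
tcp_rot: [83.1, 76.9, 18.6]
ft_force: [-0.3, -0.4, -2.1]
finger_gap: 53.6
time: 12.65
tool_pos: [543.8, 196.2, 165.2]
tcp_rot: [89.8, 47.7, 19.6]
ft_force: [0.7, 0.3, -2.0]
finger_gap: 53.5
t 12.65 tcp [543.8 196.2 165.2] x [ 0.634  0.226 -0.74 ] z [ 0.338 -0.941  0.002] q [ 11. -29. 135.  10.  33.  75.] F [ 0.7  0.3 -2. ] gap 53.5
shift m [-0.0013  0.0017 -0.0182] turn [0.    0.005 0.004] angle 0.4
```

View pics/s13.png

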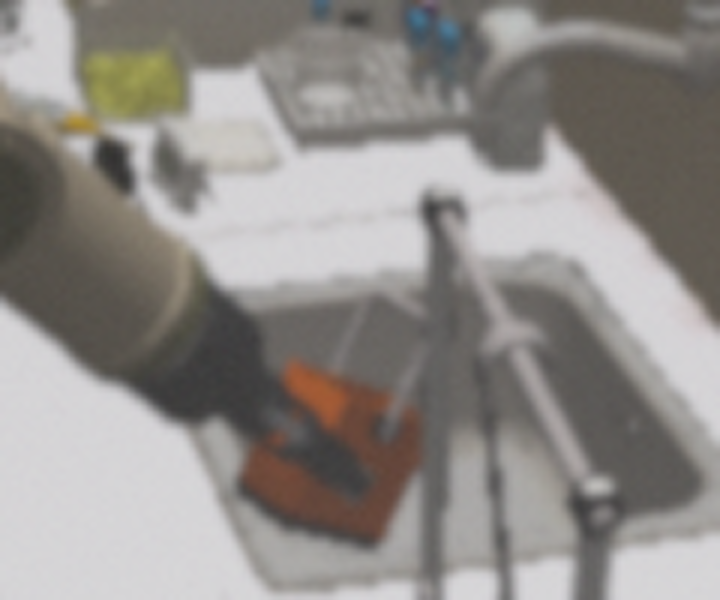

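```bash
python3 -m jog '[[[0,0,-0.02],[0,0,0],-1],[[0,0,-0.04],[0,0,0],-1],[[0,0,-0.06],[0,0,0],-1],[[0.002,0,-0.08],[0,0,0],-1],[[0.002,0,-0.092],[0,0,0],-1]]' 60
python3 -m jog '[[[0,0,-0.002],[0,0,0],-1],[[0,0,-0.005],[0,0,0],-1],[[0,0,-0.007],[0,0,0],-1],[[0,0,-0.007],[0,0,0],-1]]' 60
python3 - <<'E'
from feas import *
to([540,197,60],20,48,off=4)
snap("side","s14",(260,110,380,210),6)
E
```

```text
time: 13.12
tool_pos: [543.3, 198.7, 69.8]
tcp_rot: [90.0, 48.4, 20.0]
ft_force: [-1.1, -0.4, -3.8]
finger_gap: 53.5
time: 13.45
tool_pos: [545.5, 198.8, 66.7]
tcp_rot: [89.9, 48.0, 19.9]
ft_force: [1.1, -0.4, -2.7]
finger_gap: 53.6
t 13.45 tcp [545.5 198.8  66.7] x [ 0.629  0.228 -0.743] z [ 0.341 -0.94   0.001] q [ 11. -16. 138.  19.  18.  66.] F [ 1.1 -0.4 -2.7] gap 53.6
shift m [-0.003  -0.0009 -0.0097] turn [0.001 0.001 0.001] angle 0.1
```

View pics/s14.png

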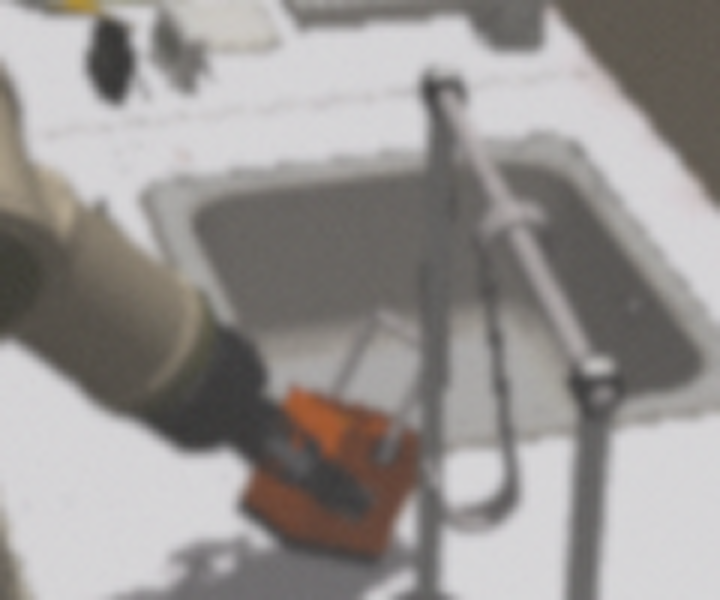

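```bash
python3 -m jog '[[[0,0,-0.002],[0,0,0],-1],[[0,0,-0.004],[0,0,0],-1],[[0,0,-0.005],[0,0,0],-1],[[0,0,-0.005],[0,0,0],-1]]' 60
python3 -m jog '[[[0,0,-0.001],[0,0,0],-1],[[0,0,-0.002],[0,0,0],-1],[[0,0,-0.002],[0,0,0],-1],[[0,0,-0.002],[0,0,0],-1]]' 60
```

```text
time: 13.83
tool_pos: [544.9, 198.4, 60.8]
tcp_rot: [89.9, 48.0, 19.9]
ft_force: [-0.7, 0.1, -2.9]
finger_gap: 54.0
time: 14.17
tool_pos: [545.0, 198.4, 58.9]
tcp_rot: [89.9, 48.0, 19.9]
ft_force: [0.0, 0.1, -2.4]
finger_gap: 53.7
```

```bash
python3 -m jog '[[[0,0,-0.001],[0,0,0],-1],[[0,0,-0.002],[0,0,0],-1],[[0,0,-0.003],[0,0,0],-1],[[0,0,-0.003],[0,0,0],-1]]' 60
python3 -m jog '[[[0,0,-0.001],[0,0,0],-1],[[0,0,-0.002],[0,0,0],-1],[[0,0,-0.003],[0,0,0],-1],[[0,0,-0.003],[0,0,0],-1]]' 60
```

```text
time: 14.5
tool_pos: [544.8, 198.4, 55.7]
tcp_rot: [89.9, 48.0, 19.9]
ft_force: [-0.0, 0.7, -2.6]
finger_gap: 53.7
time: 14.83
tool_pos: [545.8, 198.6, 53.9]
tcp_rot: [89.9, 47.9, 19.8]
ft_force: [-0.9, -0.5, 2.1]
finger_gap: 53.0
```

```bash
python3 -m jog '[[[0,0,0.001],[0,0,0],0.6],[[0,0,0.001],[0,0,0],0.9],[[-0.008,-0.003,0.008],[0,0,0],1],[[-0.019,-0.007,0.02],[0,0,0],1],[[-0.03,-0.011,0.034],[0,0,0],1]]' 60
python3 - <<'E'
from feas import *
print(r.sense()['ft_force'])
snap("side","s15",(260,110,380,210),6)
E
```

```text
time: 15.25
tool_pos: [514.0, 187.1, 86.1]
tcp_rot: [89.9, 48.1, 19.9]
ft_force: [-0.5, 1.3, 0.2]
finger_gap: 85.2
[-0.4869442   1.33591131  0.21726624]
```

View pics/s15.png

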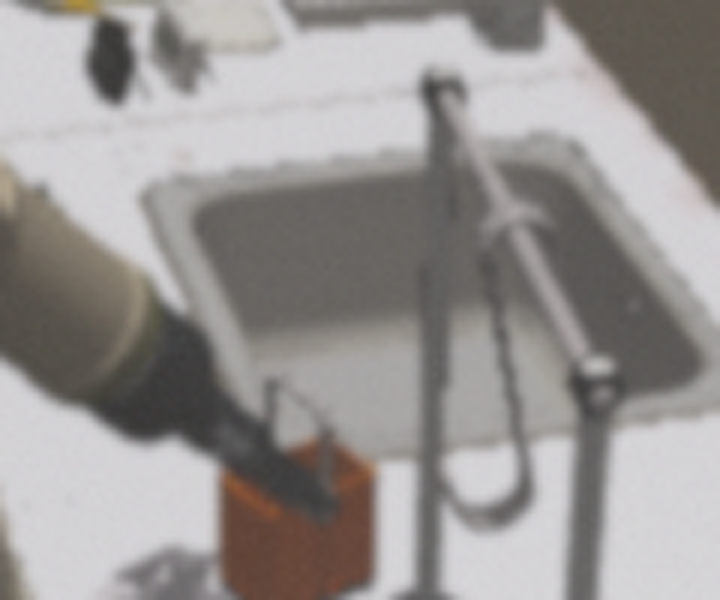

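```bash
python3 -m jog '[[[-0.004,-0.002,0.02],[0,0,0],1],[[-0.008,-0.004,0.04],[0,0,0],1],[[-0.012,-0.006,0.06],[0,0,0],1],[[-0.012,-0.006,0.085],[0,0,0],1],[[-0.012,-0.006,0.11],[0,0,0],1]]' 60
python3 - <<'E'
from feas import *
s=r.sense();print(s['tool_pos'])
snap("side","s16",(270,130,390,230),6); snap("top","t16",(210,150,300,225),8)
E
```

```text
time: 15.72
tool_pos: [502.7, 181.3, 197.8]
tcp_rot: [89.9, 48.0, 19.9]
ft_force: [0.6, -0.0, 0.6]
finger_gap: 85.6
[502.74488151 181.32021765 197.76871602]
```

View pics/s16.png

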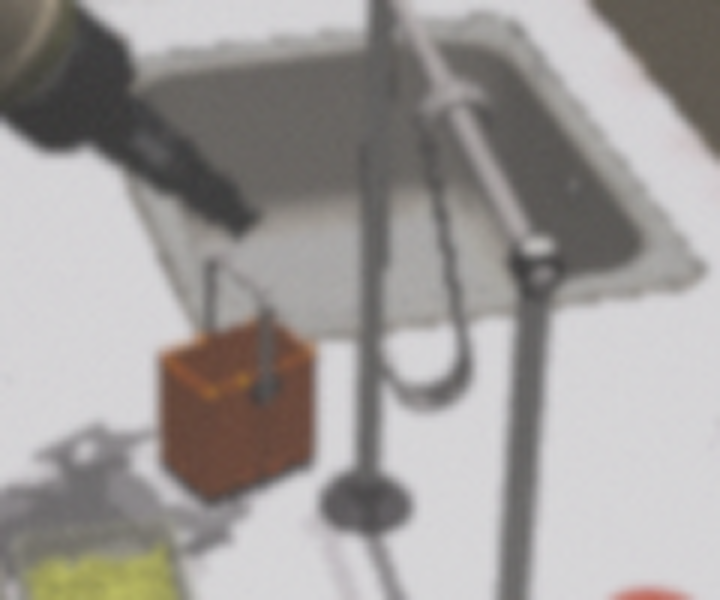

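View pics/t16.png

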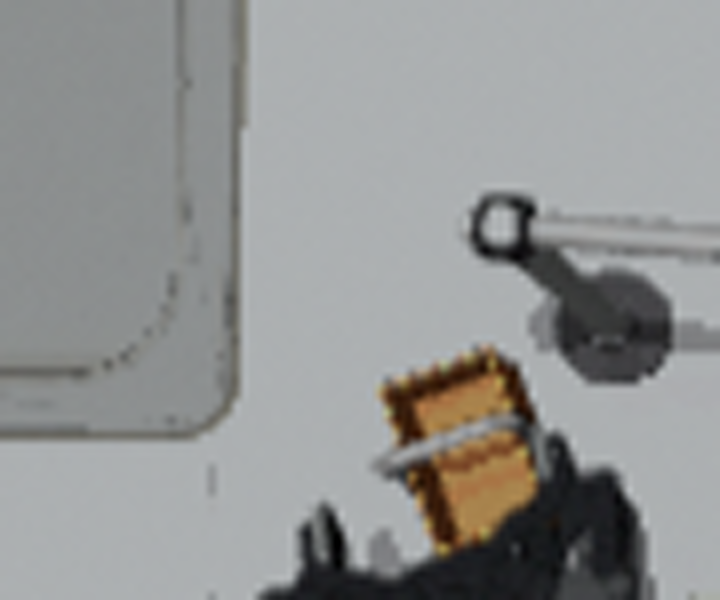

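```bash
python3 - <<'E'
from feas import *
S=lambda *U:unc(U,(270,130),6); T=lambda *U:unc(U,(210,150),8)
L=tri(S(210,263),T(382,464)); R=tri(S(266,300),T(525,420)); print(L,R,np.linalg.norm(L[0]-R[0]))
a,b=[onz("top",T(*U),140) for U in ((382,464),(525,420))]; print(a,b,(a+b)/2,np.linalg.norm(a-b)); d=a-b; print(np.degrees(np.arctan2(-d[0],d[1])))
# rim corners top z=85
for U in ((383,385),(492,350)): print(onz("top",T(*U),85))
S8=[S(160,352),S(213,395),S(313,345)]
for q in S8: print(onz("side",q,85))
E
```

```text
(array([514.75986706, 217.77403311, 132.14236043]), np.float64(0.2527163326541458)) (array([532.23323309, 154.9252908 , 142.10167478]), np.float64(1.0029284785232053)) 65.98841469277575
[514.16745219 216.30933361 140.        ] [532.8761401  155.10570052 140.        ] [523.52179615 185.70751707 140.        ] 63.99921644751378
16.997311260544453
[552.89392795 226.73362039  85.        ]
[568.46976469 178.02849296  85.        ]
[480.31213292 202.55918827  85.        ]
[499.33220968 151.01203018  85.        ]
[569.69528178 186.7475055   85.        ]
```

```bash
python3 - <<'E'
from feas import *
x=np.array([np.cos(np.radians(-4.74)),np.sin(np.radians(-4.74)),0]); y=np.array([-x[1],x[0],0]); rm=np.array([575.6,-17.2,350])
h=onz("top",unc((366,250),(280,150),8),360); print("hook at rail",h,(h-rm)@y)
yh=(h-rm)@y
S=lambda U:unc(U,(270,130),6)
for nm,U,e in (("tip near",(382,352),-10),("bottom mid",(430,405),-3),("inner bottom far?",(425,385),0),("shank right",(467,365),-10)):
    o,d=ray("side",S(U)); t=((rm+(yh+e)*y-o)@y)/(d@y); p=o+d*t; q=p-rm; print(nm,p.round(1),"rail frame x,z",(q@x).round(1),q[2].round(1))
for a in (12,15,18):
    A=np.radians(a); f=lambda X,Z:(round((X-16)*np.cos(A)-(Z-78)*np.sin(A),1),round((X-16)*np.sin(A)+(Z-78)*np.cos(A),1))
    print(a,"tip",f(-40,-52),"bottom",f(-20,-88),"seat",f(-20,-80),"shank",f(2,-66))
to([524,187,116],19,48,off=4)
E
```

```text
hook at rail [577.14092833 -19.63349246 360.        ] -2.297836278664374
tip near [541.5 -26.7 221. ] rail frame x,z -33.2 -129.0
bottom mid [570.  -22.1 180.7] rail frame x,z -5.2 -169.3
inner bottom far? [567.9 -18.9 191.4] rail frame x,z -7.5 -158.6
shank right [585.8 -30.4 208. ] rail frame x,z 11.3 -142.0
12 tip (np.float64(-27.7), np.float64(-138.8)) bottom (np.float64(-0.7), np.float64(-169.9)) seat (np.float64(-2.4), np.float64(-162.0)) shank (np.float64(16.2), np.float64(-143.8))
15 tip (np.float64(-20.4), np.float64(-140.1)) bottom (np.float64(8.2), np.float64(-169.7)) seat (np.float64(6.1), np.float64(-161.9)) shank (np.float64(23.7), np.float64(-142.7))
18 tip (np.float64(-13.1), np.float64(-140.9)) bottom (np.float64(17.1), np.float64(-169.0)) seat (np.float64(14.6), np.float64(-161.4)) shank (np.float64(31.2), np.float64(-141.3))
t 15.82 tcp [506.  182.  204.2] x [ 0.637  0.229 -0.736] z [ 0.341 -0.94   0.002] q [ 10. -43. 139.  10.  42.  75.] F [0.8 0.1 0.3] gap 85.3
shift m [ 0.0206  0.0059 -0.0912] turn [-0.001  0.01  -0.016] angle 1.1
```

```bash
python3 -m jog '[[[0.004,0.001,-0.018],[0,0,-0.004],1],[[0.008,0.002,-0.036],[0,0.003,-0.008],1],[[0.012,0.003,-0.054],[0,0.006,-0.012],1],[[0.016,0.005,-0.072],[0,0.01,-0.016],1],[[0.02,0.006,-0.09],[0,0.01,-0.016],1]]' 60
python3 - <<'E'
from feas import *
to([524,187,116],19,48,off=4)
snap("side","s17",(250,130,370,230),6); snap("top","t17",(210,150,300,225),8)
E
```

```text
time: 16.23
tool_pos: [523.2, 187.5, 105.7]
tcp_rot: [90.2, 48.5, 19.1]
ft_force: [0.4, 0.8, -0.3]
finger_gap: 85.5
t 16.23 tcp [523.2 187.5 105.7] x [ 0.626  0.217 -0.749] z [ 0.325 -0.946 -0.002] q [ 11. -27. 140.  12.  26.  73.] F [ 0.4  0.8 -0.3] gap 85.5
shift m [0.0034 0.0003 0.0073] turn [ 0.001 -0.01   0.   ] angle 0.6
```

View pics/s17.png

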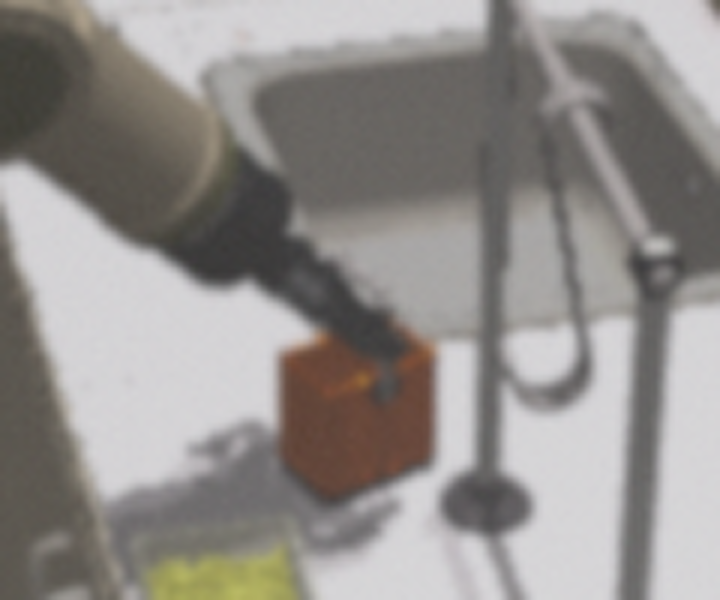

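View pics/t17.png

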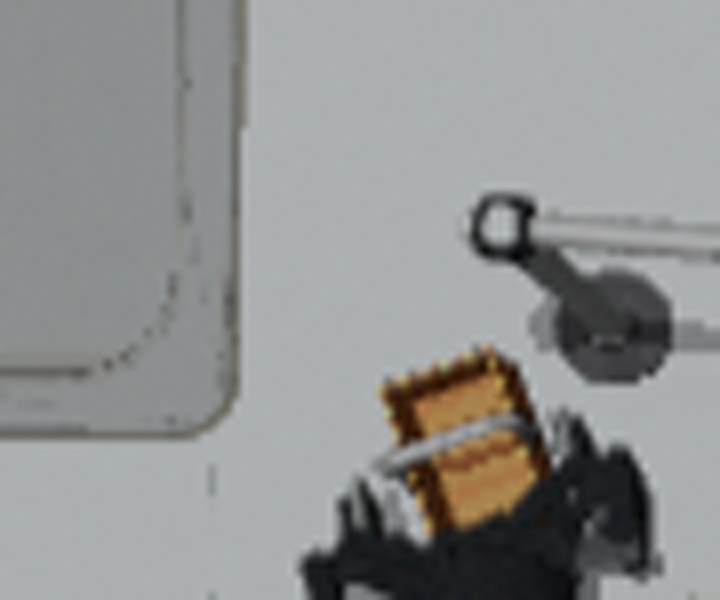

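```bash
python3 -m jog '[[[0.002,0,0.004],[0,-0.005,0],1],[[0.004,0.001,0.007],[0,-0.01,0],0.8],[[0.004,0.001,0.007],[0,-0.01,0],0.5],[[0.004,0.001,0.007],[0,-0.01,0],0.3],[[0.004,0.001,0.007],[0,-0.01,0],-0.2]]' 40
python3 -m jog '[[[0,0,0],[0,0,0],-1],[[0,0,0],[0,0,0],-1],[[0,0,0],[0,0,0],-1]]' 70
python3 - <<'E'
from feas import *
to([524,187,116],19,48,off=4)
snap("side","s18",(250,130,370,230),6); snap("top","t18",(210,150,300,225),8)
E
```

```text
time: 16.75
tool_pos: [528.9, 188.9, 117.7]
tcp_rot: [89.9, 47.7, 18.9]
ft_force: [-1.9, 0.6, 5.0]
finger_gap: 64.3
time: 17.0
tool_pos: [529.0, 188.9, 117.9]
tcp_rot: [89.9, 47.6, 18.9]
ft_force: [-3.1, -0.0, 6.5]
finger_gap: 64.0
t 17.0 tcp [529.  188.9 117.9] x [ 0.637  0.218 -0.739] z [ 0.326 -0.945  0.002] q [ 11. -28. 140.  12.  27.  73.] F [-3.1 -0.   6.5] gap 64.0
shift m [-0.0025 -0.001  -0.0048] turn [-0.001  0.006 -0.   ] angle 0.4
```

View pics/s18.png

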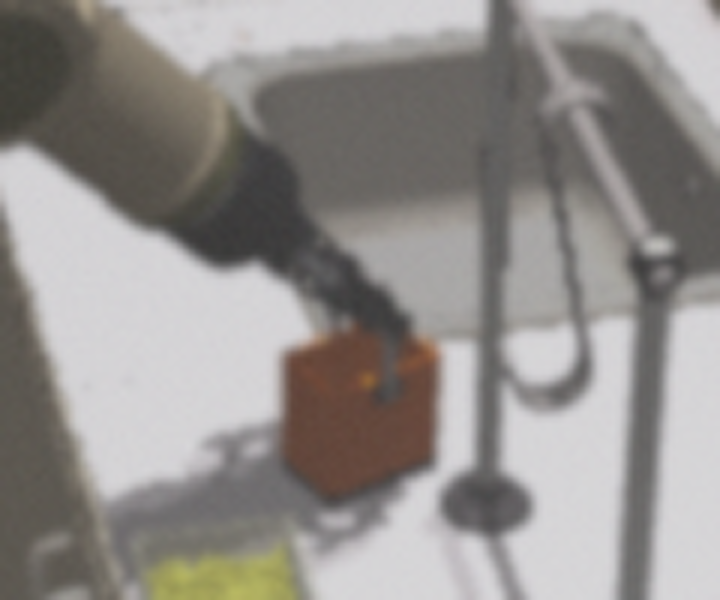

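View pics/t18.png

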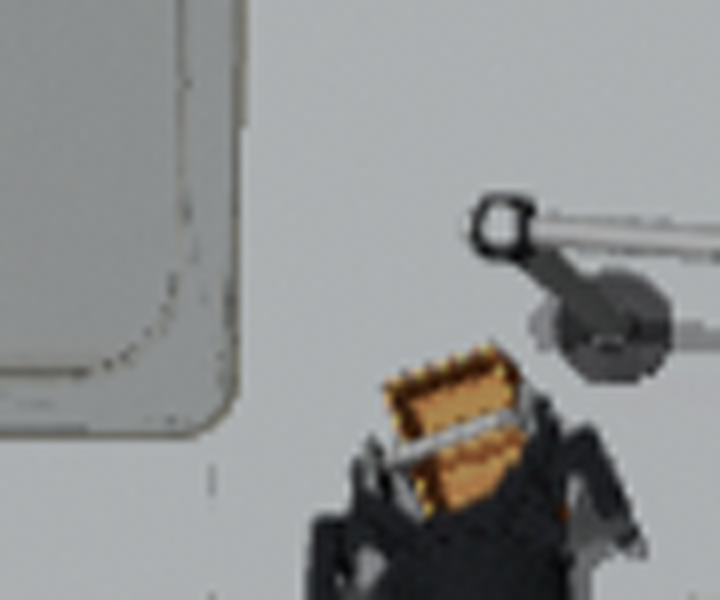

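```bash
python3 - <<'E'
from feas import *
T=lambda *U:unc(U,(210,150),8)
a,b=[onz("top",T(*U),140) for U in ((390,457),(521,415))]; m=(a+b)/2; print(a,b,m)
tcp=r.sense()['tool_pos']; u=np.array([np.cos(np.radians(19)),np.sin(np.radians(19)),0]); v=np.array([-u[1],u[0],0]); print("fwd",(m-tcp)@u,"lat",(m-tcp)@v, "z",140-tcp[2])
for U,z in (((385,385),85),((492,348),85)): print(onz("top",T(*U),z))
E
```

```text
[517.16306528 212.9109735  140.        ] [535.03483858 156.84087588 140.        ] [526.09895193 184.87592469 140.        ]
fwd -4.02269263662418 lat -2.848891848801625 z 22.214044421661143
[552.89078326 225.83732872  85.        ]
[569.37048094 178.03638888  85.        ]
```

```bash
python3 -m jog '[[[0,0,0.01],[0,0,0],-1],[[0,0,0.03],[0,0,0],-1],[[-0.004,0,0.055],[0,0,0],-1],[[-0.01,-0.003,0.08],[0,0,0],-1],[[-0.018,-0.008,0.088],[0,0,0],-1]]' 70
python3 - <<'E'
from feas import *
to([510,130,204],14,48,off=0)
snap("side","s19",(250,100,370,200),6)
E
```

```text
time: 17.52
tool_pos: [510.6, 180.9, 208.5]
tcp_rot: [89.8, 47.6, 18.9]
ft_force: [0.4, 1.1, 0.0]
finger_gap: 63.1
t 17.52 tcp [510.6 180.9 208.5] x [ 0.638  0.218 -0.738] z [ 0.326 -0.945  0.002] q [ 10. -42. 138.   9.  42.  77.] F [0.4 1.1 0. ] gap 63.1
shift m [-0.0006 -0.0509 -0.0045] turn [-0.     0.008 -0.088] angle 5.0
```

View pics/s19.png

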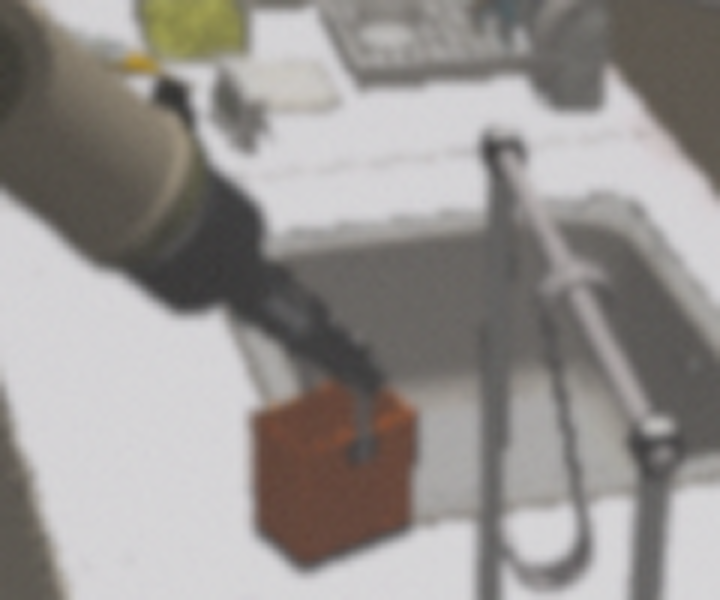

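```bash
python3 -m jog '[[[0,-0.02,0],[0,0.002,-0.04],-1],[[0,-0.04,-0.001],[0,0.004,-0.08],-1],[[0,-0.06,-0.002],[0,0.006,-0.12],-1],[[0,-0.08,-0.003],[0,0.007,-0.165],-1],[[0,-0.1,-0.004],[0,0.008,-0.21],-1]]' 70
python3 -m jog '[[[0.002,-0.02,0],[0,0,-0.04],-1],[[0.005,-0.04,0],[0,0,-0.08],-1],[[0.009,-0.06,0],[0,0,-0.12],-1],[[0.013,-0.08,0],[0,0,-0.165],-1],[[0.018,-0.097,0],[0,0,-0.203],-1]]' 70
python3 - <<'E'
from feas import *
to([531.5,-15.8,204],-4.74,48,off=0)
snap("side","s20",(280,110,400,210),6);snap("top","t20",(280,150,380,240),8)
E
```

```text
time: 17.98
tool_pos: [508.7, 79.5, 197.6]
tcp_rot: [90.1, 48.5, 6.9]
ft_force: [-0.1, 0.3, -2.4]
finger_gap: 63.4
time: 18.4
tool_pos: [526.8, -17.8, 197.6]
tcp_rot: [90.1, 48.4, -4.8]
ft_force: [-1.1, -0.7, -2.9]
finger_gap: 63.1
t 18.4 tcp [526.8 -17.8 197.6] x [ 0.661 -0.055 -0.748] z [-0.084 -0.996 -0.001] q [-10. -44. 140.   5.  43.  83.] F [-1.1 -0.7 -2.9] gap 63.1
shift m [0.0047 0.002  0.0064] turn [-0.002 -0.008  0.001] angle 0.5
```

View pics/s20.png

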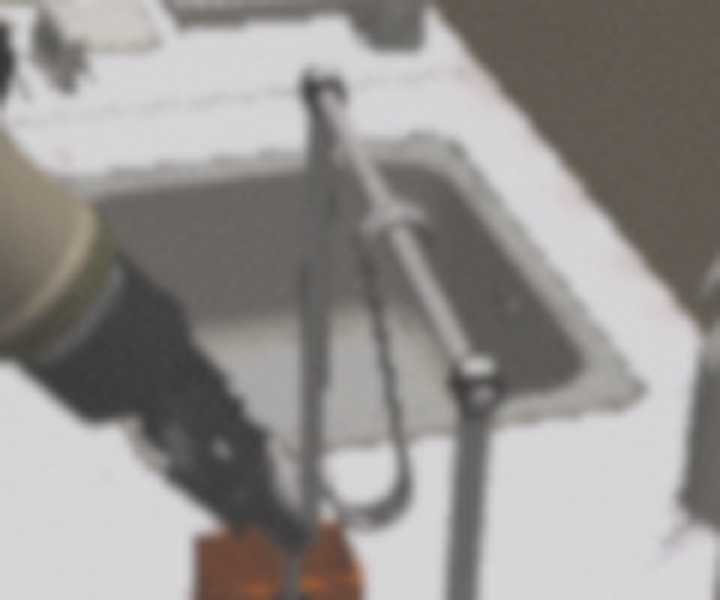

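View pics/t20.png

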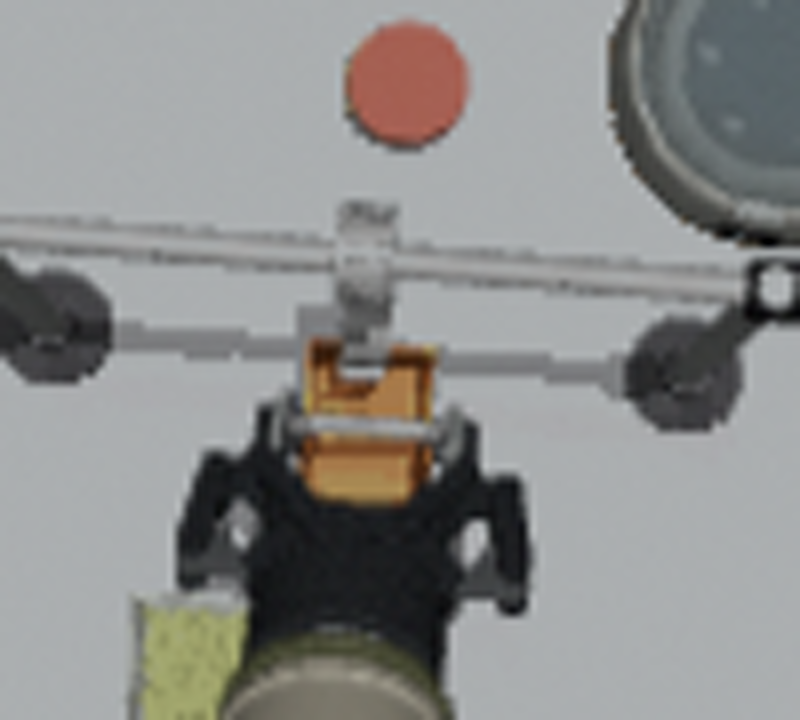

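```bash
cat >> h.py <<'E'
XR=np.array([np.cos(np.radians(-4.74)),np.sin(np.radians(-4.74)),0]); YR=np.array([-XR[1],XR[0],0]); RM=np.array([575.6,-17.2,350])
def railxz(U,box0,k,e):
    o,d=ray("side",unc(U,box0,k)); t=((RM+e*YR-o)@YR)/(d@YR); q=o+d*t-RM; return (q@XR).round(1),q[2].round(1)
E
python3 - <<'E'
from h import *
B=((280,110),6)
print("bottom",railxz((372,527),*B,-10),"shank R",railxz((411,480),*B,-12),"shank mid",railxz((377,300),*B,-12), railxz((395,400),*B,-12))
T=lambda *U:unc(U,(280,150),8)
a,b=[onz("top",T(*U),220) for U in ((290,425),(440,430))]; m=(a+b)/2; print("bar ends",a,b,m,"rail frame",(m-RM)@XR,(m-RM)@YR)
c=onz("top",T(364,360),215); print("hook tip?",(c-RM)@XR,(c-RM)@YR)
print(r.sense()['tool_pos'])
crop(np.load("pics/s20.npy"),"s20z",(325,140,365,215),8); crop(np.load("pics/t20.npy"),"t20z",(305,170,350,220),14)
E
```

```text
bottom (np.float64(-5.3), np.float64(-167.3)) shank R (np.float64(13.3), np.float64(-139.4)) shank mid (np.float64(-8.9), np.float64(-32.7)) (np.float64(2.7), np.float64(-90.7))
bar ends [524.47157993  12.68223746 220.        ] [522.24332741 -47.72247502 220.        ] [523.35745367 -17.52011878 220.        ] rail frame -52.03742090465674 -4.636048778225734
hook tip? -24.395682678164455 -1.9555198474354796
[527.15004939 -18.19541111 197.83414274]
```

View pics/s20z.png

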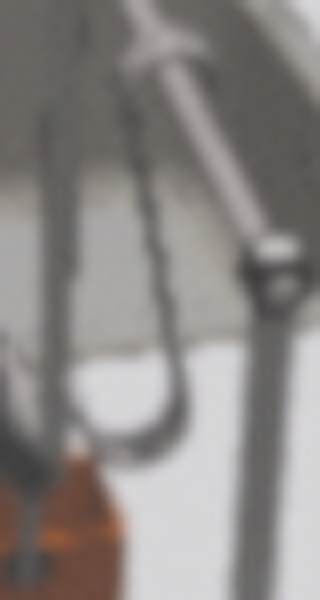

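View pics/t20z.png

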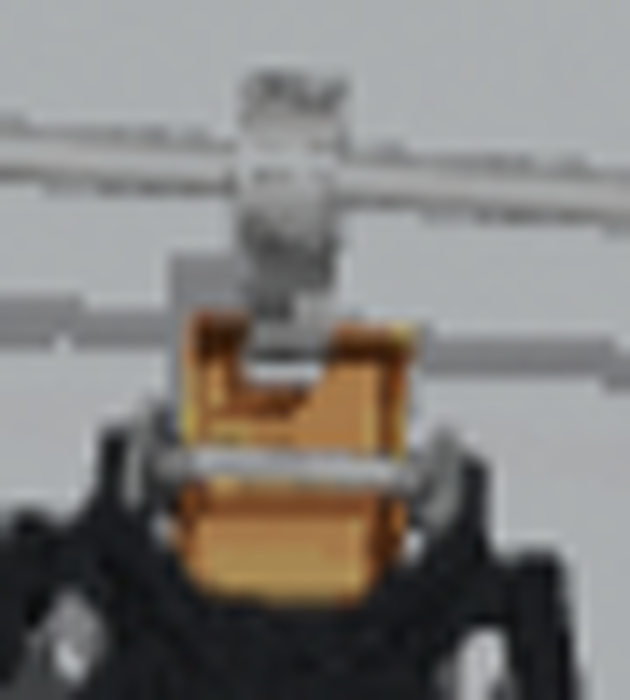

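```bash
python3 -m jog '[[[0,0,0.004],[0,0,0],-1],[[0,0.001,0.007],[0,0,0],-1],[[0.007,0.001,0.007],[0,0,0],-1],[[0.014,0.001,0.007],[0,0,0],-1],[[0.014,0.001,0.007],[0,0,0],-1]]' 70
python3 - <<'E'
from h import *
s=r.sense();p=s['tool_pos'];print(p,s['ft_force'],"bar rail",(p-RM)@XR-4,(p-RM)@YR,p[2]+22)
snap("side","s21",(310,140,380,220),8);snap("top","t21",(305,170,350,220),14)
E
```

```text
time: 18.92
tool_pos: [541.7, -14.7, 206.0]
tcp_rot: [90.1, 48.4, -4.5]
ft_force: [-0.2, -1.1, -2.7]
finger_gap: 63.4
[541.74975875 -14.71383365 205.99305547] [-0.20566446 -1.0778675  -2.65724063] bar rail -37.939913942228124 -0.31952655277415454 227.99305546870906
```

View pics/s21.png

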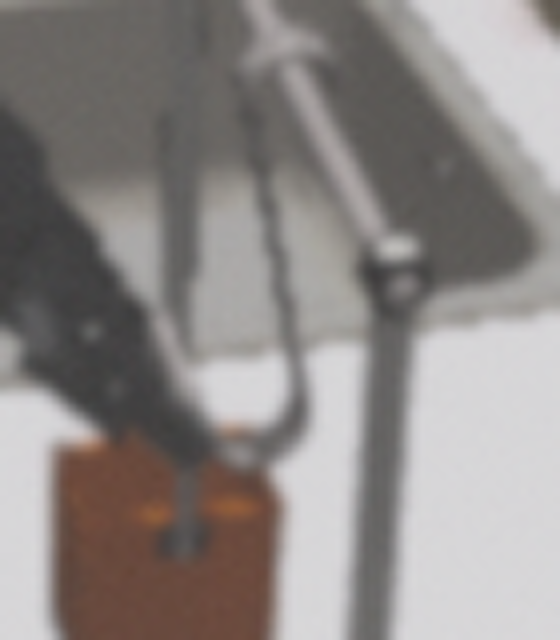

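View pics/t21.png

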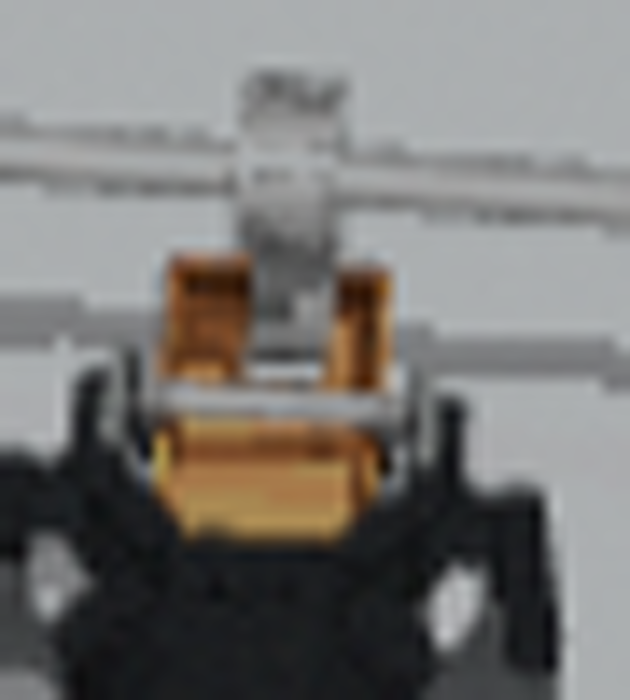

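```bash
python3 -m jog '[[[0.006,-0.003,0.001],[0,0,0],-1],[[0.012,-0.004,0.001],[0,0,0],-1],[[0.019,-0.0045,0.001],[0,0,0],-1],[[0.026,-0.005,0.001],[0,0,0],-1],[[0.031,-0.006,0.001],[0,0,0],-1]]' 70
python3 - <<'E'
from h import *
s=r.sense();p=s['tool_pos'];print(p,s['ft_force'],"bar rail",(p-RM)@XR-4,(p-RM)@YR,p[2]+22)
snap("side","s22",(310,140,380,220),8);snap("top","t22",(305,170,350,220),14)
E
```

```text
time: 19.43
tool_pos: [572.1, -21.2, 206.1]
tcp_rot: [90.1, 48.4, -4.5]
ft_force: [-0.8, -0.3, -2.2]
finger_gap: 63.6
[572.11620907 -21.16014829 206.13359916] [-0.84381913 -0.27359236 -2.16816039] bar rail -7.1446321815936855 -4.234484871689924 228.1335991634029
```

View pics/s22.png

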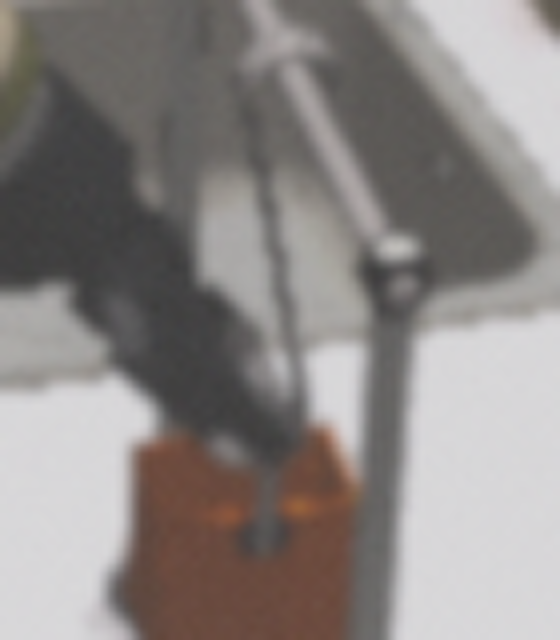

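View pics/t22.png

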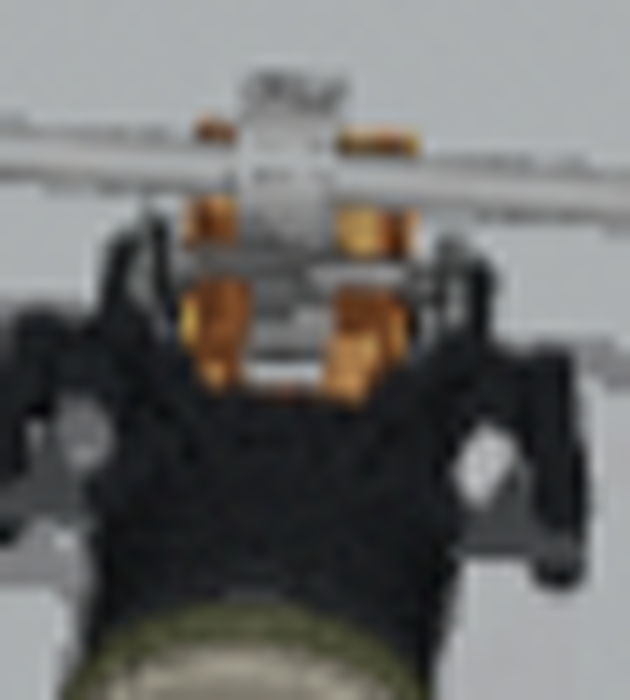

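```bash
python3 -m jog '[[[0,0.001,-0.008],[0,0,0],-1],[[0,0.002,-0.016],[0,0,0],-1],[[0.001,0.002,-0.022],[0,0,0],-1],[[0.001,0.002,-0.028],[0,0,0],-1],[[0.001,0.002,-0.032],[0,0,0],-1]]' 70
python3 - <<'E'
from h import *
s=r.sense();p=s['tool_pos'];print(p,s['ft_force'],"bar rail",(p-RM)@XR-4,(p-RM)@YR,p[2]+22)
snap("side","s23",(310,140,380,220),8);snap("top","t23",(305,170,350,220),14)
E
```

```text
time: 19.95
tool_pos: [572.3, -19.4, 172.2]
tcp_rot: [90.1, 48.5, -4.6]
ft_force: [1.0, -0.3, -2.8]
finger_gap: 63.2
[572.28280143 -19.3795049  172.16524849] [ 0.98875992 -0.25366838 -2.78877749] bar rail -7.125751746054355 -2.4461651490418332 194.1652484860963
```

View pics/s23.png

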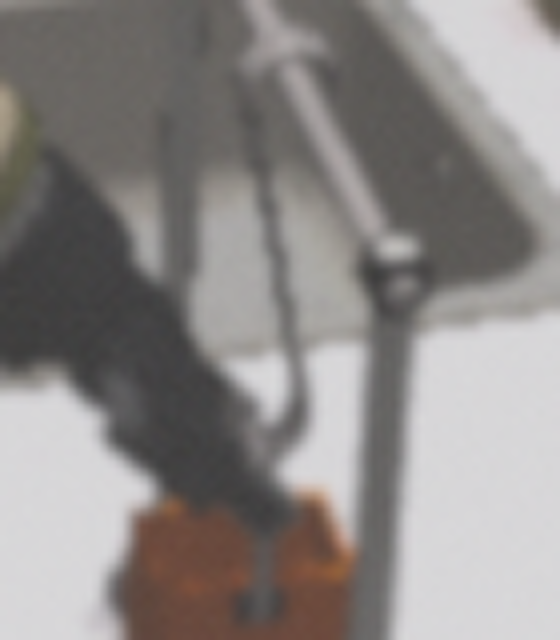

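View pics/t23.png

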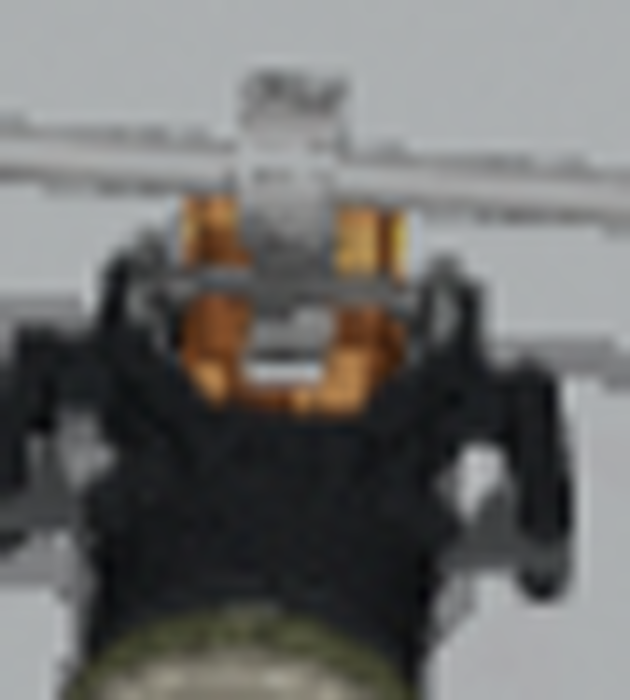

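```bash
python3 -m jog '[[[0.001,0,-0.001],[0,0,0],-1],[[0.002,0,-0.003],[0,0,0],-1],[[0.002,0,-0.004],[0,0,0],-1],[[0.002,0,-0.004],[0,0,0],-1]]' 70
python3 -m jog '[[[0.001,0,-0.001],[0,0,0],-1],[[0.001,0,-0.002],[0,0,0],-1],[[0.001,0,-0.002],[0,0,0],-1]]' 70
```

```text
time: 20.38
tool_pos: [575.1, -19.6, 170.0]
tcp_rot: [90.1, 48.4, -4.6]
ft_force: [0.5, 0.2, -3.3]
finger_gap: 63.1
time: 20.63
tool_pos: [576.0, -19.6, 167.8]
tcp_rot: [90.1, 48.4, -4.6]
ft_force: [1.3, -0.5, -3.9]
finger_gap: 63.2
```

```bash
python3 -m jog '[[[0.001,0,-0.001],[0,0,0],-1],[[0.001,0,-0.002],[0,0,0],-1],[[0.001,0,-0.002],[0,0,0],-1]]' 70
python3 -m jog '[[[0.001,0,-0.001],[0,0,0],-1],[[0.001,0,-0.002],[0,0,0],-1],[[0.001,0,-0.002],[0,0,0],-1]]' 70
python3 - <<'E'
from h import *
s=r.sense();p=s['tool_pos'];print(p,s['ft_force'],"bar rail",(p-RM)@XR-4,(p-RM)@YR,p[2]+22)
snap("side","s24",(310,140,380,220),8);snap("top","t24",(305,170,350,220),14)
E
```

```text
time: 20.88
tool_pos: [577.3, -19.6, 166.3]
tcp_rot: [90.1, 48.4, -4.6]
ft_force: [0.4, 0.9, -2.8]
finger_gap: 63.1
time: 21.13
tool_pos: [579.1, -19.7, 165.6]
tcp_rot: [90.1, 48.3, -4.6]
ft_force: [1.3, 0.1, 2.6]
finger_gap: 63.4
[579.0760726  -19.72695792 165.58458488] [1.30753777 0.08125985 2.64991185] bar rail -0.32700244199779194 -2.2310728409206555 187.5845848822382
```

View pics/s24.png

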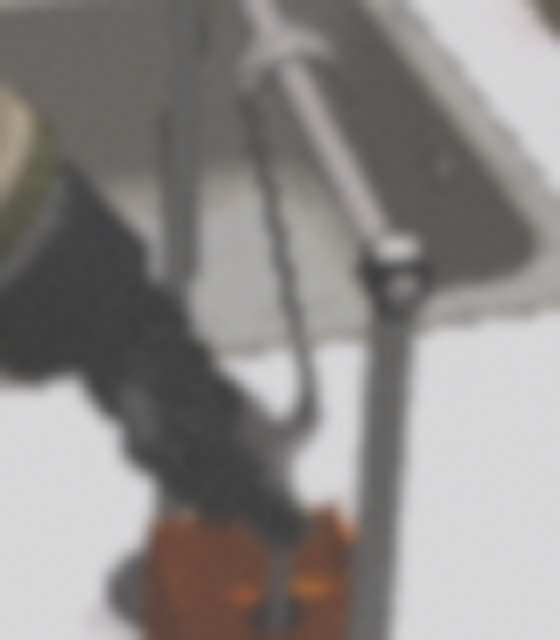

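View pics/t24.png

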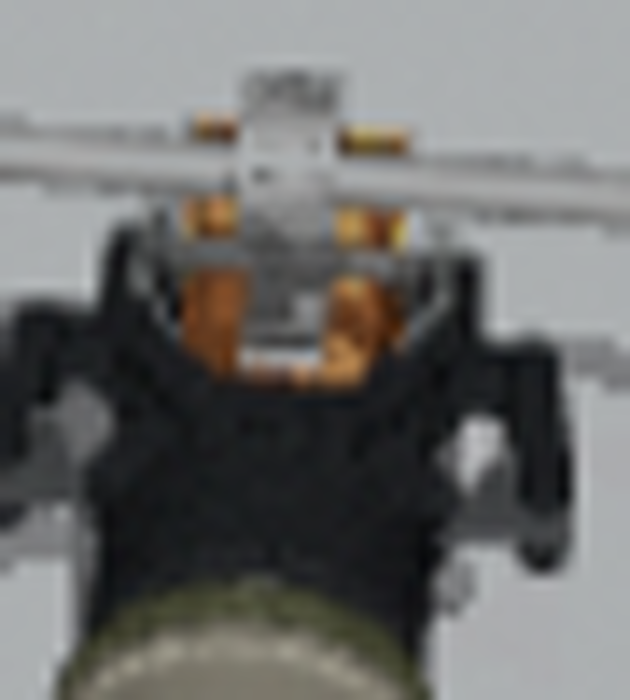

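```bash
python3 -m jog '[[[-0.001,0,0.001],[0,0,0],-1],[[-0.001,0,0.001],[0,0,0],0.55],[[-0.001,0,0.001],[0,0,0],0.65],[[-0.001,0,0.001],[0,0,0],0.8],[[-0.001,0,0.001],[0,0,0],1]]' 30
python3 -m jog '[[[0,0,0],[0,0,0],1],[[0,0,0],[0,0,0],1],[[0,0,0],[0,0,0],1]]'
python3 - <<'E'
from h import *
s=r.sense();print(s['tool_pos'],s['ft_force'],s['finger_gap'])
snap("side","s25",(300,140,380,240),6);snap("top","t25",(305,170,350,220),14)
E
```

```text
time: 21.65
tool_pos: [576.7, -19.5, 164.5]
tcp_rot: [90.1, 48.5, -4.6]
ft_force: [0.0, -0.2, 0.1]
finger_gap: 85.0
time: 21.9
tool_pos: [577.0, -19.6, 164.9]
tcp_rot: [90.1, 48.4, -4.6]
ft_force: [-0.7, -0.1, -0.9]
finger_gap: 85.4
[576.99441391 -19.57050735 164.94651505] [-0.69684315 -0.09003975 -0.91344036] 85.41100939550333
```

View pics/s25.png

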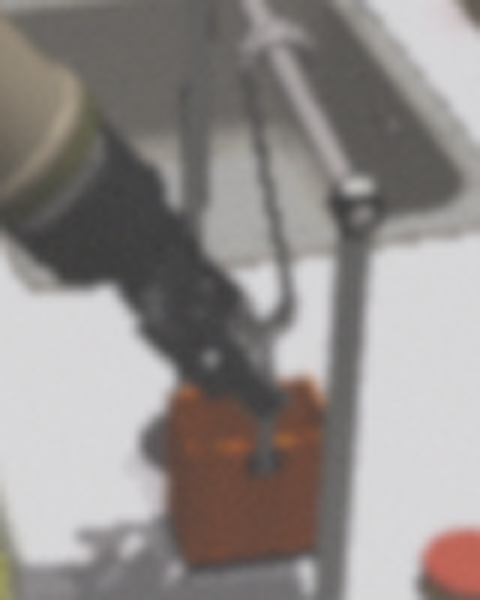

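View pics/t25.png

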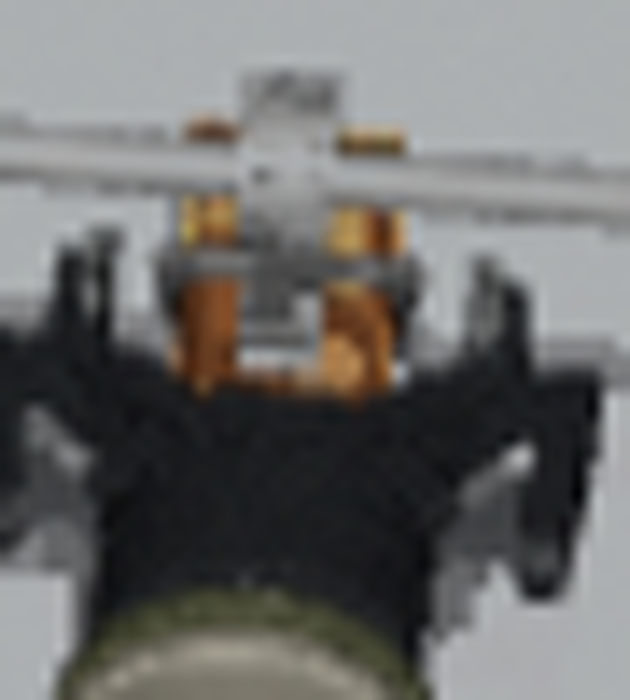

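```bash
python3 -m jog '[[[-0.006,0.0005,0.006],[0,0,0],1],[[-0.013,0.001,0.014],[0,0,0],1],[[-0.021,0.0015,0.023],[0,0,0],1],[[-0.03,0.002,0.033],[0,0,0],1],[[-0.04,0.003,0.045],[0,0,0],1]]'
python3 -m jog '[[[-0.01,0,0.015],[0,0.02,0],1],[[-0.02,0,0.03],[0,0.05,0],1],[[-0.03,0,0.045],[0,0.09,0],1],[[-0.045,0,0.065],[0,0.14,0],1],[[-0.06,0,0.08],[0,0.2,0],1]]'
python3 - <<'E'
from h import *
s=r.sense();print(s['tool_pos'],s['ft_force'],s['finger_gap'])
snap("side","s26",(300,140,380,240),6);snap("top","t26",(295,160,355,225),10)
E
```

```text
time: 22.42
tool_pos: [536.3, -16.5, 209.7]
tcp_rot: [90.1, 48.5, -4.6]
ft_force: [-0.0, 1.2, 0.3]
finger_gap: 85.4
time: 22.83
tool_pos: [476.2, -16.6, 291.7]
tcp_rot: [88.2, 59.9, -6.1]
ft_force: [0.2, 0.4, 0.4]
finger_gap: 85.5
[476.18897584 -16.58680078 291.65262116] [0.15008021 0.41339318 0.41408978] 85.50170569350101
```

View pics/s26.png

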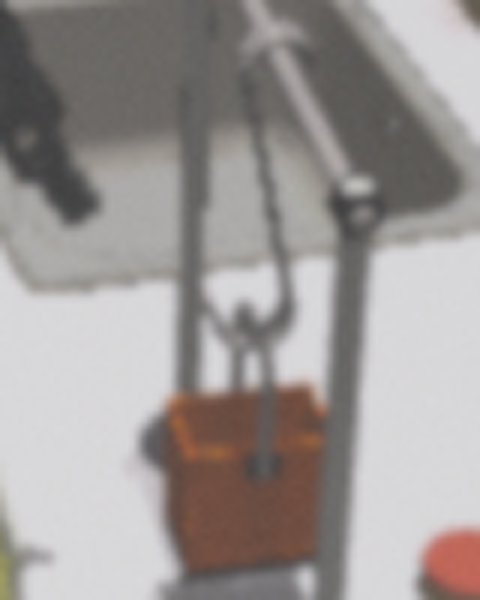

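View pics/t26.png

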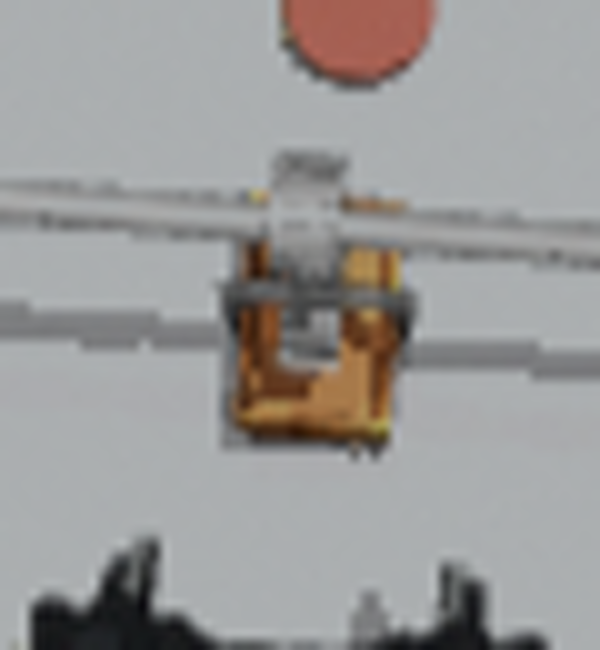

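```bash
Z='ignored'; 
python3 -m jog '[[[0,0,0],[0,0,0],1],[[0,0,0],[0,0,0],1],[[0,0,0],[0,0,0],1],[[0,0,0],[0,0,0],1],[[0,0,0],[0,0,0],1]]' >/dev/null
python3 -m jog '[[[0,0,0],[0,0,0],1],[[0,0,0],[0,0,0],1],[[0,0,0],[0,0,0],1],[[0,0,0],[0,0,0],1],[[0,0,0],[0,0,0],1]]' >/dev/null
python3 -m jog '[[[0,0,0],[0,0,0],1],[[0,0,0],[0,0,0],1],[[0,0,0],[0,0,0],1],[[0,0,0],[0,0,0],1],[[0,0,0],[0,0,0],1]]' >/dev/null
python3 -m jog '[[[0,0,0],[0,0,0],1],[[0,0,0],[0,0,0],1],[[0,0,0],[0,0,0],1],[[0,0,0],[0,0,0],1],[[0,0,0],[0,0,0],1]]' >/dev/null
python3 -m jog '[[[0,0,0],[0,0,0],1],[[0,0,0],[0,0,0],1],[[0,0,0],[0,0,0],1],[[0,0,0],[0,0,0],1],[[0,0,0],[0,0,0],1]]' >/dev/null
python3 -m jog '[[[0,0,0],[0,0,0],1],[[0,0,0],[0,0,0],1],[[0,0,0],[0,0,0],1],[[0,0,0],[0,0,0],1],[[0,0,0],[0,0,0],1]]' >/dev/null
python3 - <<'E'
from h import *
def cen(im):
    h=cv2.cvtColor(im,cv2.COLOR_BGR2HSV); m=cv2.inRange(h,(2,90,40),(20,255,255)); m[:150]=0;m[240:]=0;m[:,:310]=0;m[:,375:]=0
    ys,xs=np.nonzero(m); return xs.mean().round(2),ys.mean().round(2),len(xs)
for i in range(16):
    im=vision.snapshot("side")[:,:,::-1].copy(); print(cen(im[:235] if 0 else im),end=' ')
print(r.sense()['time'])
snap("side","s27",(300,140,380,240),6); snap("top","t27")
E
```

```text
(np.float64(341.65), np.float64(219.73), 558) (np.float64(341.68), np.float64(219.7), 566) (np.float64(341.57), np.float64(219.76), 560) (np.float64(341.66), np.float64(219.83), 561) (np.float64(341.7), np.float64(219.73), 565) (np.float64(341.69), np.float64(219.78), 562) (np.float64(341.59), np.float64(219.81), 555) (np.float64(341.64), np.float64(219.79), 562) (np.float64(341.72), np.float64(219.81), 561) (np.float64(341.72), np.float64(219.72), 557) (np.float64(341.65), np.float64(219.81), 560) (np.float64(341.73), np.float64(219.81), 562) (np.float64(341.73), np.float64(219.79), 562) (np.float64(341.67), np.float64(219.88), 565) (np.float64(341.73), np.float64(219.84), 560) (np.float64(341.75), np.float64(219.84), 561) 26.2333
```

View pics/s27.png

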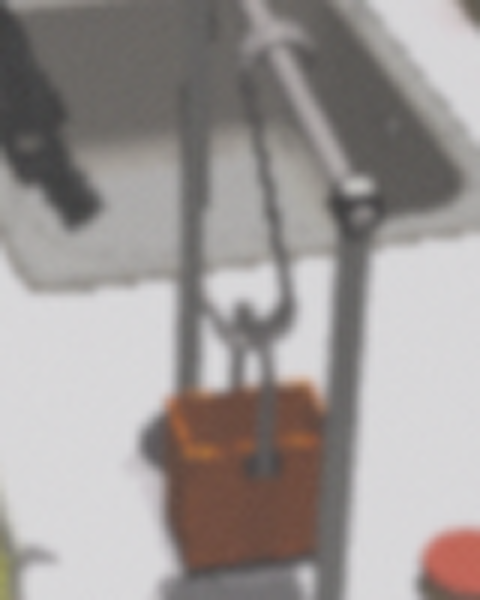

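View pics/t27.png

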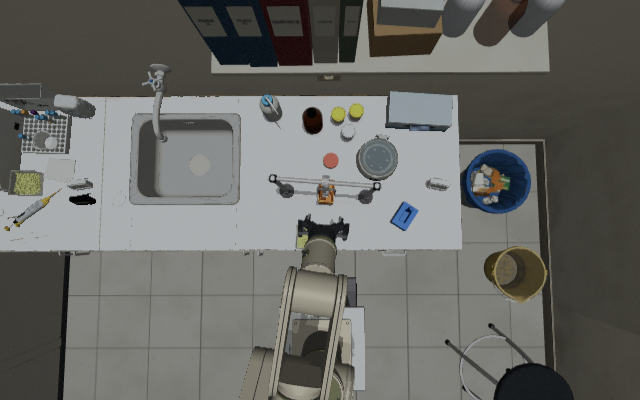

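```bash
python3 - <<'E'
from h import *
c=RM-2.3*YR; k=lambda p:((proj("side",p)-[300,140]+.5)*6-.5).round(0)
for z in (48,133): print(z,[k(np.r_[(c+a*XR-27*YR)[:2],z]) for a in(-40,40)],[k(np.r_[(c+a*XR+27*YR)[:2],z]) for a in(-40,40)])
crop(np.load("pics/t27.npy"),"t27z",(290,160,360,250),6)
# bystanders: yellow box / timer compare with start
a=cv2.imread("pics/side0.png"); b=np.load("pics/s27.npy"); 
for nm,(x0,y0,x1,y1) in (("box",(268,212,308,250)),("timer",(390,312,420,352))):
    d=np.abs(a[y0:y1,x0:x1].astype(int)-b[y0:y1,x0:x1]).max(2); print(nm,d.mean(),(d>60).sum())
E
```

```text
48 [array([187., 583.]), array([333., 566.])] [array([165., 521.]), array([307., 505.])]
133 [array([191., 455.]), array([342., 438.])] [array([169., 394.]), array([316., 379.])]
box 25.5 290
timer 2.4575 0
```

View pics/t27z.png

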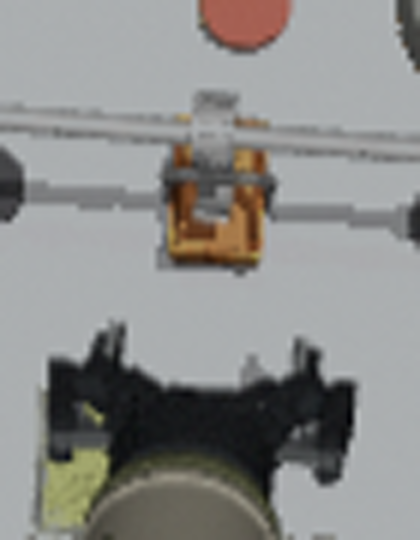

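```bash
python3 - <<'E'
from h import *
a=cv2.imread("pics/side0.png"); b=np.load("pics/s27.npy")
cv2.imwrite("pics/cmp.png",np.hstack([cv2.resize(i[200:260,262:317],None,fx=6,fy=6,interpolation=cv2.INTER_CUBIC) for i in(a,b)]))
E
```

```text
(no output)
```

View pics/cmp.png

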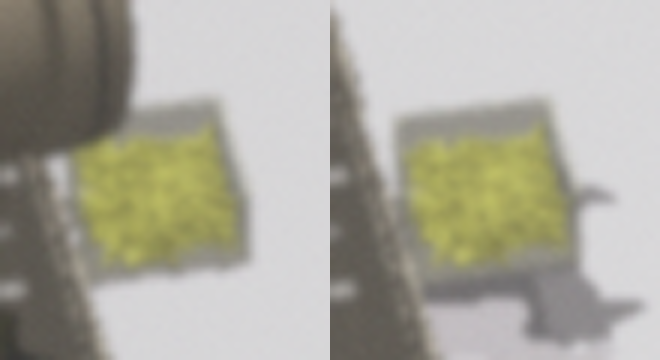

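The tip box is in the same place in both crops (right edge at about 248 on the left, 578−330=248 on the right). The timer is also unchanged, and the pail hangs still, so I'm handing the job in.

```bash
python3 -c "
from bench import order
print(order.hand_in())"
```

```text
the job is handed in; nothing more can be done
None
```

The job is done and handed in at about 26 s of the 72 s allowed. The S-hook hangs on the rail between the posts. I stood the pail upright on the worktop and let go of it. I then took it again by its wire handle and hung it in the hook's lower curl.

**Last checks, gripper open and clear of everything:**
- **Still:** the pail's image centre stayed within about 0.2 px over 16 pictures (0.8 s). That is close to picture noise, though there may be a very slow drift.
- **Level:** the left corners I could see are within about 8 px, in the 6× enlarged view, of where a level pail should be (about 1.5 px in the picture itself, a few mm). The right side is partly hidden behind a post.
- **Centred:** the hook sits about 2–3 mm off the middle of the handle.
- **Tip box and timer:** the timer looks unchanged from the start. The plain picture comparison flagged the tip box, but a side-by-side view shows it in the same place; the difference is the arm and its shadow.

**Not as planned:** a horizontal grip was out of the arm's reach, so I worked with the tool tilted about 48° down. I therefore let the pail go leaning about 30°, and it settled upright by itself. The contact forces I read at the wrist stayed under 10 N.

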